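Strip the spray bench's air manifold

ROBOT

A 7-joint arm with a two-finger parallel gripper is mounted at the origin on the work surface. World frame = base frame: x ahead of the robot, y to its left, z up, the work surface at z = 0. Lengths are in m, angles in rad, forces in N, time in s.
With the tool pointing down it reaches from about 0.425 to 0.925 m from the base axis. Payload 6.8 kg.
Tool frame: the origin (TCP) lies at the very end of the fingers, on their centre line; the grasp point (between the pads) lies 19 mm behind it; z points along the fingers, y is the line along which they close (so a half turn about z gives the same grasp; the last joint's range is limited). The gripper opens to 85 mm and grips with 20 to 120 N. Pads are 22 mm wide; open, the fingers measure 114 mm over their backs; the gripper's body (76 mm by 85 mm) begins 54 mm behind the grasp point. The pads swing forward as they close: fully open they stand 13 mm farther back than shut.
Start: joints at [-0.108, 0.477, 0.022, 1.555, -0.011, 1.109, -0.083], TCP at [0.675, 0, 0.231] pointing down, gripper open.
Joint ranges: [-2.96, 2.96], [-0.34, 2.1], [-1.41, 1.46], [0.24, 2.44], [-1.37, 4.51], [0.17, 1.92], [-2.96, 2.96]. Speed limits (rad/s): [2.39, 2.39, 3.14, 3.14, 3.14, 3.14, 3.14].

INTERFACE

Orientations are given as a rotation vector (axis times angle).
In Python, from bench import r gives the robot as it stands.
- The arm moves only by the tool play_rows, never from a script. Its argument "targets" is text: rows parted by semicolons, each of 5 numbers parted by spaces: the closure, from -1 (fully open) to 1 (shut), then the shift along the tool's x, y, z in m, then the turn about the tool's z in rad. In form: gripper dx dy dz spin; .... A call has 1 to 8 rows; each row is the pose to reach, as a shift and turn from the pose commanded when the call began, along the tool's axes at that moment; what a row does not reach only later rows make up. A row lasts 1/12 s, in which the tool goes at most 41.7 mm and 7.16 degrees, less where a joint would pass 70% of its speed; a pose out of reach is approached as far as the arm can. A call with a gripper value outside its range is refused whole. The fingers move at their own pace and stop on an object; "squeeze" is the grip in N (left out, the last holds). Time passes only in rows, so rows that repeat a pose let the fingers close. It gives the time, the measured TCP pose, the force, the opening and the grip force at its end, in the units of the state.
- r.get_obs(): the state, without advancing time (a new reading comes with each control period).
- r.grab_frame(name): name is "scene" or "side" or "wrist"; returns the picture (480x640x3 uint8, red, green, blue); there is no depth.
- r.camera_info(name): a dict with "fov_y" (degrees; the focal length in pixels is half the picture's height over the tangent of half this angle, whatever the lens; pixels are square), "cx", "cy" (the principal point, pixels), "k1" (the pictures are not rectified: a ray, as slopes to the right and down, at radius r is drawn at 1 + k1 r^2 times it, then the intrinsics apply), "position" and "rotation" of the camera in the world. Camera axes: x right, y down, z forward; pixel columns grow to the right and rows downward; lengths in m; the calibration is good to about 2 mm. A picture is of the moment at which its call begins: read the wrist's pose just before it. camera_info takes no time and is no camera call; for the wrist camera it gives the pose at the moment of the call.
- r.hand_in(): hands the job in; it is judged then, once.
The state is a dict: "clock": time; "joints": joint angles; "qvel": joint speeds; "tau": joint torques, N m; "tcp_pos": TCP position; "orientation": TCP orientation; "contact_force": force on the tool from outside, world axes, zero at the start; "moment": the same for the moment, N m; "grip_width": finger opening in m; "gripper_force": force on a finger pad.
Only numpy, scipy, OpenCV 4.12 (cv2) and the standard library are available. Lean on these libraries where they do the work, as an engineer would, in place of code of your own. Each camera call takes 0.05 s, during which the arm holds its last target. There are 200 camera calls.

TASK

Shut down the glaze-spraying manifold for the day: swing its hold-down clamp fully open, then take out every air tube, pressing down its fitting's release collar while pulling the tube, and put the tubes in the wooden tray. Then lay the flat wooden cover strip on the collars, centred along the row and square with it so that all four fittings are covered, and swing the clamp fully shut over it. Leave the other things on the table where they are.

Things in the scene. Friction and masses are not known exactly. Their poses are not given: they have to be found in the camera images.
- manifold: aluminium air manifold, row of 4 push-fit fittings. Origin: centre of underside; y along the row, z up, -x its front, towards the robot. Block 90 (x) by 244 (y) mm, deck 48 mm high. Fittings at x 0, y -90, -30, 30, 90 mm. Grey cheek at each end: y 122 to 146 mm either side, x -65 to 65, 70 mm high, flush with the collars, with an ear 20 mm higher at x -65 to -45 and 45 to 65
- collar0_top (a point): top centre of the black release collar of fitting 0 (0 at the -y end, 3 at the +y end), 70 mm high at rest: ring of 54 mm outside, 30 mm bore, flange 8 mm thick. Presses straight down 12 mm against a spring (2 N at first, 8 N at the bottom), springs back. Jaws inside hold the tube's foot until the collar is more than 5 mm down, and cannot catch it again once it is lifted 5 mm
- collar1_top (a point): top centre of the black release collar of fitting 1 (0 at the -y end, 3 at the +y end), 70 mm high at rest: ring of 54 mm outside, 30 mm bore, flange 8 mm thick. Presses straight down 12 mm against a spring (2 N at first, 8 N at the bottom), springs back. Jaws inside hold the tube's foot until the collar is more than 5 mm down, and cannot catch it again once it is lifted 5 mm
- collar2_top (a point): top centre of the black release collar of fitting 2 (0 at the -y end, 3 at the +y end), 70 mm high at rest: ring of 54 mm outside, 30 mm bore, flange 8 mm thick. Presses straight down 12 mm against a spring (2 N at first, 8 N at the bottom), springs back. Jaws inside hold the tube's foot until the collar is more than 5 mm down, and cannot catch it again once it is lifted 5 mm
- collar3_top (a point): top centre of the black release collar of fitting 3 (0 at the -y end, 3 at the +y end), 70 mm high at rest: ring of 54 mm outside, 30 mm bore, flange 8 mm thick. Presses straight down 12 mm against a spring (2 N at first, 8 N at the bottom), springs back. Jaws inside hold the tube's foot until the collar is more than 5 mm down, and cannot catch it again once it is lifted 5 mm
- tube0_mid (a point): rigid steel air tube standing in fitting 0, or absent; point on its axis half-way up, z along the tube, y the way its elbow points. 96 mm long, 20 mm diameter; brass foot 27 mm diameter, 18 mm long; 12 mm thick elbow near the top reaches 38 mm out from the axis. In the fitting its foot is 10 mm above the table and 36 mm of tube shows above the collar. 0.1 kg. Locked while the collar is up
- tube1_mid (a point): rigid steel air tube standing in fitting 1, or absent; point on its axis half-way up, z along the tube, y the way its elbow points. 96 mm long, 20 mm diameter; brass foot 27 mm diameter, 18 mm long; 12 mm thick elbow near the top reaches 38 mm out from the axis. In the fitting its foot is 10 mm above the table and 36 mm of tube shows above the collar. 0.1 kg. Locked while the collar is up
- tube2_mid (a point): rigid steel air tube standing in fitting 2, or absent; point on its axis half-way up, z along the tube, y the way its elbow points. 96 mm long, 20 mm diameter; brass foot 27 mm diameter, 18 mm long; 12 mm thick elbow near the top reaches 38 mm out from the axis. In the fitting its foot is 10 mm above the table and 36 mm of tube shows above the collar. 0.1 kg. Locked while the collar is up
- tube3_mid (a point): rigid steel air tube standing in fitting 3, or absent; point on its axis half-way up, z along the tube, y the way its elbow points. 96 mm long, 20 mm diameter; brass foot 27 mm diameter, 18 mm long; 12 mm thick elbow near the top reaches 38 mm out from the axis. In the fitting its foot is 10 mm above the table and 36 mm of tube shows above the collar. 0.1 kg. Locked while the collar is up
- clamp (a joint): hold-down clamp, hinged along the manifold's front: 0 rad = shut (its cross bar lies over the front edge of the row of collars, the bar's underside 16 mm above the collars), 1.75 rad = fully open (swung over to the front, towards the manifold's -x). Stiff hinge (about 0.25 N m), stays where it is left
- clamp_knob (a point): centre of the black ball knob (28 mm diameter) at the tip of the clamp's lever, beyond the manifold's +y end, 80 mm from the hinge line; the lever leans 0.6 rad to the manifold's +x from upright when shut and 1.15 rad to -x when fully open; the knob stands free and can be pinched from above
- clamp_hinge (a point): point on the clamp's hinge line, level (in the manifold's y) with the knob, 60 mm above the table; the hinge line runs along the manifold's y axis
- tray_in (a point): centre of the inner floor of the fixed open wooden tray, 6 mm above the table; inside 228 (x) by 128 (y) mm, outside 240 by 140, rim 35 mm above the table
- strip_mid (a point): centre of a loose flat wooden cover strip, 56 (x) by 280 (y) by 14 (z) mm, 0.18 kg, lying flat on the table at the start, beyond the tray
- rolling_pin: wooden rolling pin, 344 mm long, 54 mm thick, lying; not part of the job, leave it alone. Origin: centre of its underside
- star_tile: six-pointed clay tile 110 mm across, 12 mm thick; not part of the job, leave it alone. Origin: centre of its underside
- glaze_jar: glaze jar, 68 mm diameter, 90 mm high; not part of the job, leave it alone. Origin: centre of its underside
- mug: blue mug, 76 mm diameter, 90 mm high; not part of the job, leave it alone. Origin: centre of its underside
- slat: pale wooden slat 200 by 30 by 18 mm; not part of the job, leave it alone. Origin: centre of its underside
- wood_rib: wooden rib 70 by 100 by 16 mm; not part of the job, leave it alone. Origin: centre of its underside
There are look-alikes about, which are no part of the job. What is shaped like the part that bears tube3_mid but orange is not meant. Leave any green look-alike of the part that bears tube1_mid alone.

How it is judged:
By the outcome, as a careful person would: the job done as asked, in the order asked, and still so for the second after the job is handed in, with the robot touching nothing.
Of tube0, tube1, tube2, tube3 only 2 to 4 are there at a start; the rules pass over those that are not, and their reading is None.
At some moment in a run one of strip may be knocked a few centimetres aside while the robot is not near it.
Once in a run the grip may slacken for a moment while it holds something.
It also fails if it takes over 210 s, if anything falls off the work surface, if the arm or the gripper's body presses on something with over 40 N, if the wrist force passes 120 N, or if a joint passes its speed limit or range.

## Working session

There is one attempt and no reset: what is moved stays moved. The work goes in short steps, Python scripts to look and compute and a tool call to move; the robot and the scene stay as the last step left them, time stands still between calls to the robot, and variables do not carry over. Pictures are saved under pics/ and viewed, at most 14 in all, crops included, and the job is handed in when it is done.

Besides the shell and the picture viewer there is one more tool, called after "Call:" as name(argument=value, ...) on one line, values as JSON. play_rows: Moves the arm, as the interface text tells. Its arguments: {"type":"object","properties":{"targets":{"type":"string"},"squeeze":{"type":"number"}},"required":["targets"]}

```bash
ls; mkdir -p pics; cat > h.py <<'E'
import numpy as np, cv2
from bench import r
from scipy.spatial.transform import Rotation as R
def ray(info,u,v):
    f=240/np.tan(np.radians(info['fov_y'])/2)
    d=np.array([(u-info['cx'])/f,(v-info['cy'])/f]); s=d.copy()
    for _ in range(30): s=d/(1+info['k1']*(s@s))
    M=np.array(info['rotation']); M=M if M.shape==(3,3) else R.from_rotvec(M).as_matrix()
    return np.array(info['position']),M@np.array([s[0],s[1],1])
def at(info,u,v,z):
    p,d=ray(info,u,v); return p+d*(z-p[2])/d[2]
def px(info,X):
    f=240/np.tan(np.radians(info['fov_y'])/2)
    M=np.array(info['rotation']); M=M if M.shape==(3,3) else R.from_rotvec(M).as_matrix()
    c=M.T@(np.array(X)-info['position']); s=c[:2]/c[2]; s=s*(1+info['k1']*(s@s))
    return np.array([info['cx'],info['cy']])+f*s
def snap(name,fn):
    i=r.camera_info(name); im=r.grab_frame(name); cv2.imwrite(fn,im[:,:,::-1]); np.save(fn+'.npy',i,allow_pickle=True); return i,im
def load(fn): return np.load(fn+'.npy',allow_pickle=True).item()
E
python3 - <<'E'
from h import *
for n in ['scene','side','wrist']:
    i,_=snap(n,f'pics/{n}0.png'); print(n,i)
print(r.get_obs())
E
```

```text
pics
scene {'fov_y': 46.26006135447113, 'cx': 320.9206667568646, 'cy': 239.574988959869, 'k1': 0.007303673073053455, 'position': array([1.43548364, 0.7958612 , 1.03309278]), 'rotation': array([-1.00833048, -2.34860373,  1.16044853])}
side {'fov_y': 54.18373836004704, 'cx': 317.74937237797076, 'cy': 241.02451572632947, 'k1': 0.008935183238598866, 'position': array([ 0.54593104, -0.72333425,  0.85245039]), 'rotation': array([-2.40730633,  0.06074058, -0.0145995 ])}
wrist {'fov_y': 67.60109332346597, 'cx': 319.1074986223657, 'cy': 236.4580574615441, 'k1': -0.0006252743009612509, 'position': array([0.67553257, 0.07512974, 0.37219363]), 'rotation': array([ 2.84500119e+00, -3.98239452e-04, -2.89184411e-03])}
{'clock': 0.15, 'joints': array([-0.10813644,  0.47759568,  0.02232986,  1.5561976 , -0.011489  ,
        1.10931111, -0.08309513]), 'qvel': array([-1.85609981e-03, -2.46717166e-03,  6.76434425e-05, -3.52885533e-03,
       -1.32235074e-03,  4.63810972e-04, -1.20275816e-04]), 'tau': array([ 1.55385478e-03, -5.96924365e+01,  1.60940632e+00, -2.81490952e+01,
        1.26662746e-02,  6.56643446e-03,  5.58682734e-05]), 'tcp_pos': array([6.74550886e-01, 2.65824040e-05, 2.30569785e-01]), 'orientation': array([-2.22071210e+00, -2.22088799e+00,  1.64158868e-03]), 'contact_force': array([ 0.62806442, -0.22586624,  0.14199962]), 'moment': array([-0.00040974,  0.00186035,  0.01437953]), 'gripper_force': 0.0, 'grip_width': 0.08508189099524825}
```

View pics/scene0.png

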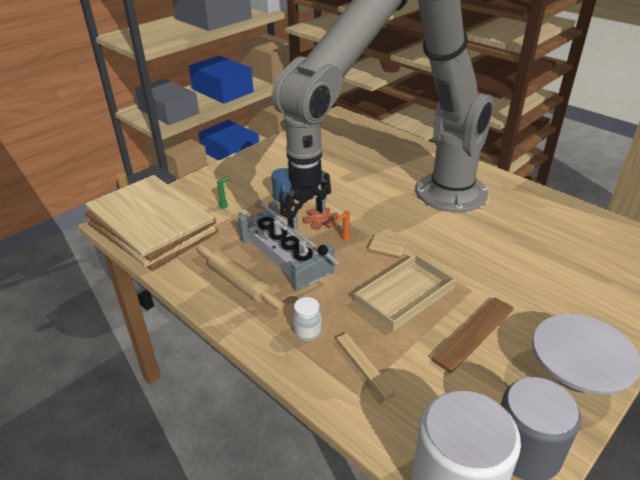

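View pics/side0.png

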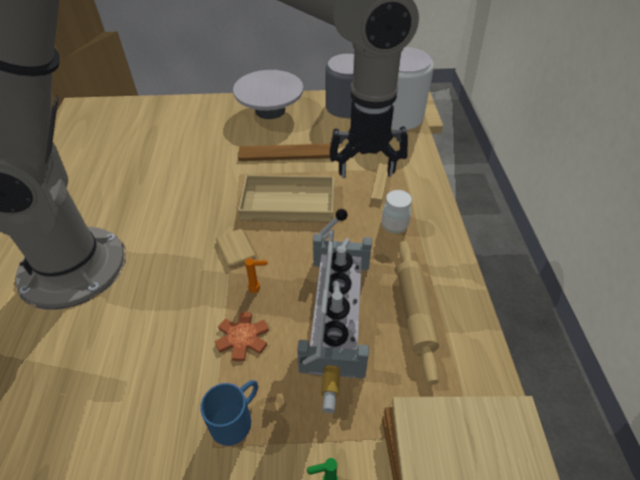

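The scene view shows the manifold near (285,250), the tray at (405,292), the strip at (475,333), and green and orange look-alikes at (222,192) and (346,225). In the side view, the manifold is at (338,305), the knob at (341,214), and something brass at (331,385). I'll enlarge the manifold in both views.

```bash
python3 - <<'E'
import cv2
a=cv2.imread('pics/side0.png')[195:425,255:445]; cv2.imwrite('pics/c1.png',cv2.resize(a,None,fx=2.6,fy=2.6,interpolation=2))
b=cv2.imread('pics/scene0.png')[170:300,190:370]; cv2.imwrite('pics/c2.png',cv2.resize(b,None,fx=4.4,fy=4.4,interpolation=2))
E
```

```text
(no output)
```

View pics/c1.png

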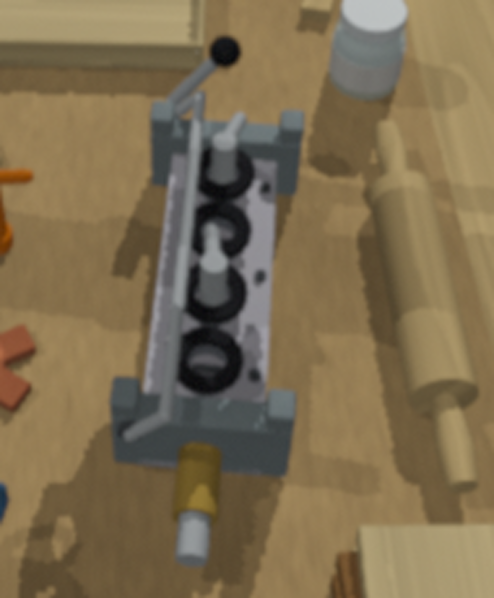

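View pics/c2.png

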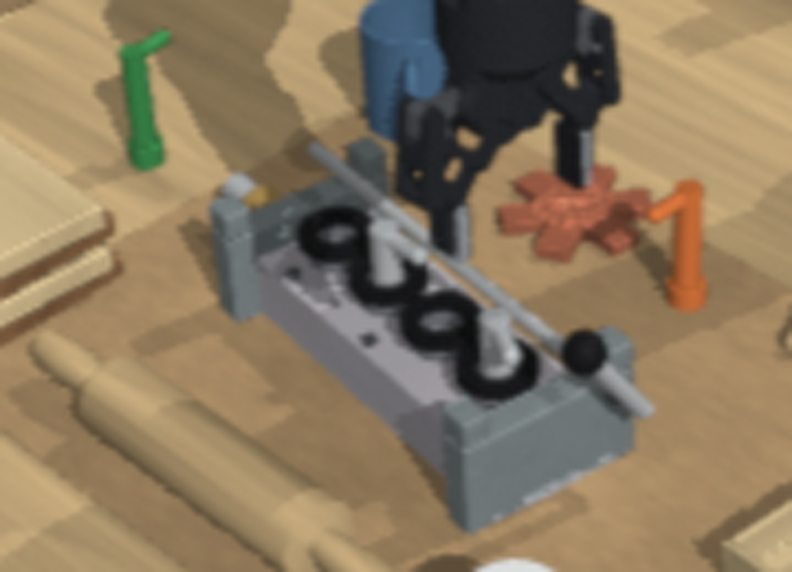

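Tubes stand in fittings 1 and 3. Fittings 0 and 2 are empty. The brass piece on the -y side is the manifold's inlet, and the green and orange standing tubes are the look-alikes. The clamp is shut. Next I'll triangulate.

```bash
cat >> h.py <<'E'
def tri(obs):
    A=np.zeros((3,3));b=np.zeros(3)
    for i,u,v in obs:
        p,d=ray(i,u,v); d/=np.linalg.norm(d); P=np.eye(3)-np.outer(d,d); A+=P;b+=P@p
    return np.linalg.solve(A,b)
E
python3 - <<'E'
from h import *
S=load('pics/side0.png');C=load('pics/scene0.png')
s=lambda u,v:(S,255+u/2.6,195+v/2.6)
c=lambda u,v:(C,190+u/4.4,170+v/4.4)
for n,p in dict(c0=s(209,360),c1=s(213,290),c2=s(219,231),c3=s(225,172),C0=c(340,234),C2=c(440,320),C3=c(495,362)).items(): print(n,at(*p,.07).round(4))
print('knob',tri([s(225,51),c(584,352)]).round(4))
for n,a,b in [('t1top',s(215,258),c(382,225)),('t1elb',s(210,228),c(420,255)),('t3top',s(224,140),c(495,318)),('t3elb',s(239,119),c(513,362))]:
    print(n,tri([a,b]).round(4), at(*a,.1).round(4),at(*b,.1).round(4))
print('tray rim', [at(C,*q,.035).round(3) for q in [(355,291),(410,258),(454,284),(396,325)]])
print('strip', [at(C,*q,.014).round(3) for q in [(432,353),(500,298),(514,309),(447,370)]])
E
```

```text
c0 [ 0.597  -0.2573  0.07  ]
c1 [ 0.6046 -0.1963  0.07  ]
c2 [ 0.6136 -0.1404  0.07  ]
c3 [ 0.6234 -0.0799  0.07  ]
C0 [ 0.5992 -0.2455  0.07  ]
C2 [ 0.6179 -0.1298  0.07  ]
C3 [ 0.6238 -0.0743  0.07  ]
knob [0.6285 0.0071 0.1252]
t1top [ 0.6059 -0.1931  0.1069] [ 0.606  -0.1879  0.1   ] [ 0.6002 -0.2005  0.1   ]
t1elb [ 0.6047 -0.1594  0.0994] [ 0.6043 -0.1596  0.1   ] [ 0.6058 -0.1588  0.1   ]
t3top [ 0.6221 -0.0741  0.1038] [ 0.6224 -0.0707  0.1   ] [ 0.619  -0.0777  0.1   ]
t3elb [ 0.6373 -0.0438  0.0949] [ 0.6367 -0.0483  0.1   ] [ 0.6417 -0.0393  0.1   ]
tray rim [array([0.613, 0.107, 0.035]), array([0.409, 0.131, 0.035]), array([0.416, 0.279, 0.035]), array([0.636, 0.259, 0.035])]
strip [array([0.633, 0.364, 0.014]), array([0.36 , 0.385, 0.014]), array([0.371, 0.431, 0.014]), array([0.651, 0.418, 0.014])]
```

The manifold's collar centre is about (0.6105,-0.164) with yaw -0.145. Knob is at (0.6285,0.007,0.125).

Call:
play_rows(targets="-0.2 0.007 -0.046 0.04 -0.713; -0.2 0.007 -0.046 0.04 -0.713; -0.2 0.007 -0.046 0.04 -0.713; -0.2 0.007 -0.046 0.04 -0.713; -0.2 0.007 -0.046 0.04 -0.713; -0.2 0.007 -0.046 0.04 -0.713; -0.2 0.007 -0.046 0.04 -0.713; -0.2 0.007 -0.046 0.04 -0.713", squeeze=30)

```text
clock: 0.82
tcp_pos: [0.6288, 0.0068, 0.191]
orientation: [-1.311, -2.855, 0.0]
contact_force: [-0.6, -0.4, 0.5]
grip_width: 0.0511
gripper_force: 0.0
```

Call:
play_rows(targets="-0.2 0 0 0 -0.713; -0.2 0 0 0 -0.713; -0.2 0 0 0 -0.713; -0.2 0 0 0 -0.713; -0.2 0 0 0 -0.713; -0.2 0 0 0 -0.713; -0.2 0 0 0 -0.713; -0.2 0 0 0 -0.713")

```text
clock: 1.48
tcp_pos: [0.629, 0.0069, 0.1912]
orientation: [-0.235, -3.133, -0.0]
contact_force: [-0.3, 0.0, -0.3]
grip_width: 0.0512
gripper_force: 0.0
```

```bash
cat >> h.py <<'E'
def to(X,yaw=None):
    """print tool-frame shift to world point X, and spin to make closing line (tool y) have world yaw"""
    o=r.get_obs(); M=R.from_rotvec(o['orientation']).as_matrix()
    d=M.T@(np.array(X)-o['tcp_pos']); y=np.arctan2(M[1,1],M[0,1])
    print('shift',d.round(4), 'yaw now',y.round(3), 'spin', None if yaw is None else round(-((yaw-y+np.pi/2)%np.pi-np.pi/2),3))
E
python3 - <<'E'
from h import *
o=r.get_obs();print(o['tcp_pos'],o['grip_width'],o['clock'])
i,im=snap('wrist','pics/w1.png'); print(px(i,[.6285,.0071,.125]))
to([.6285,.0071,.106],1.426)
E
```

```text
[0.62896356 0.00691897 0.19117595] 0.05121346034550706 1.4833
[318.26411872 251.87428213]
shift [0.0005 0.0001 0.0852] yaw now 1.422 spin -0.004
```

View pics/w1.png

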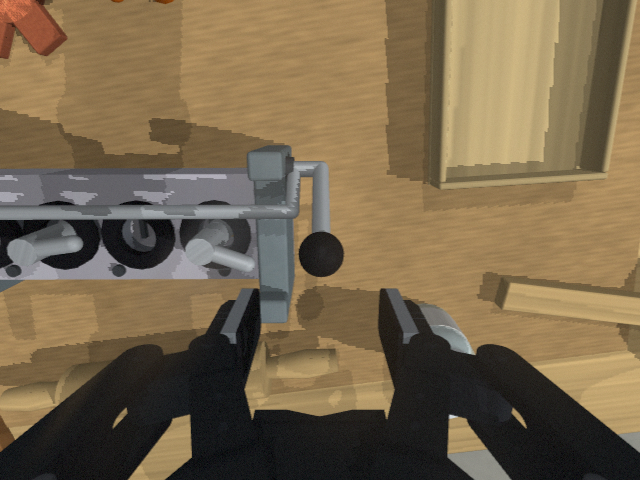

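Knob is at (321,254) against a predicted (318,252), so it lines up. I'll descend, pinch and swing it.

Call:
play_rows(targets="-0.2 0 0 0.03 0; -0.2 0 0 0.06 0; -0.2 0 0 0.085 0; -0.2 0 0 0.085 0; 0.6 0 0 0.085 0; 0.6 0 0 0.085 0; 0.6 0 0 0.085 0; 0.6 0 0 0.085 0", squeeze=50)

```text
clock: 2.2
tcp_pos: [0.6301, 0.0077, 0.1081]
orientation: [0.227, 3.13, 0.001]
contact_force: [0.8, 2.4, 0.9]
grip_width: 0.0257
gripper_force: 49.3
```

Call:
play_rows(targets="0.6 0.0068 0 -0.0042 0; 0.6 0.014 0 -0.0077 0; 0.6 0.0215 0 -0.0104 0; 0.6 0.0293 0 -0.0124 0; 0.6 0.0372 0 -0.0136 0; 0.6 0.0452 0 -0.014 0; 0.6 0.0532 0 -0.0136 0; 0.6 0.0611 0 -0.0124 0")

```text
clock: 2.87
tcp_pos: [0.5686, 0.016, 0.1199]
orientation: [0.227, 3.132, 0.0]
contact_force: [-0.0, -0.7, -0.1]
grip_width: 0.0172
gripper_force: 0.0
```

Call:
play_rows(targets="0.6 0.0077 0 0.002 0; 0.6 0.0152 0 0.0047 0; 0.6 0.0224 0 0.0082 0; 0.6 0.0292 0 0.0124 0; 0.6 0.0386 0 0.0199 0; 0.6 0.0467 0 0.0287 0; 0.6 0.0535 0 0.0386 0; 0.6 0.0571 0 0.0457 0")

```text
clock: 3.53
tcp_pos: [0.5105, 0.024, 0.072]
orientation: [-0.227, -3.132, 0.001]
contact_force: [-0.3, -1.7, 0.1]
grip_width: 0.0171
gripper_force: 0.0
```

Call:
play_rows(targets="0.6 0.0012 0 0.0027 0; 0.6 0.002 0 0.005 0; 0.6 0.002 0 0.005 0")

```text
clock: 3.78
tcp_pos: [0.5101, 0.0244, 0.0677]
orientation: [-0.227, -3.133, 0.0]
contact_force: [-0.1, -0.6, -0.6]
grip_width: 0.017
gripper_force: 0.0
```

The knob slipped out of the pinch. I'll rise and look.

Call:
play_rows(targets="-0.2 0 0 -0.04 0; -0.2 -0.02 0 -0.09 0; -0.2 -0.06 0 -0.12 0; -0.2 -0.1 0 -0.12 0; -0.2 -0.1 0 -0.12 0; -0.2 -0.1 0 -0.12 0")

```text
clock: 4.28
tcp_pos: [0.6137, 0.009, 0.1903]
orientation: [0.23, 3.127, 0.002]
contact_force: [-0.6, -0.2, -0.1]
grip_width: 0.0514
gripper_force: 0.0
```

```bash
python3 - <<'E'
from h import *
i,im=snap('wrist','pics/w2.png'); print(px(i,[.6285,.0071,.125]))
for n in ['scene','side']: snap(n,f'pics/{n}1.png')
to([.6285,.0071,.106],1.426)
a=cv2.imread('pics/w2.png'); b=cv2.imread('pics/side1.png')[170:410,230:430]
cv2.imwrite('pics/m2.png',np.hstack([cv2.resize(a,(470,352)),cv2.resize(b,(293,352))]))
E
```

```text
[318.47362197 274.87706068]
shift [-0.0209 -0.      0.0814] yaw now 1.426 spin 0.0
```

View pics/m2.png

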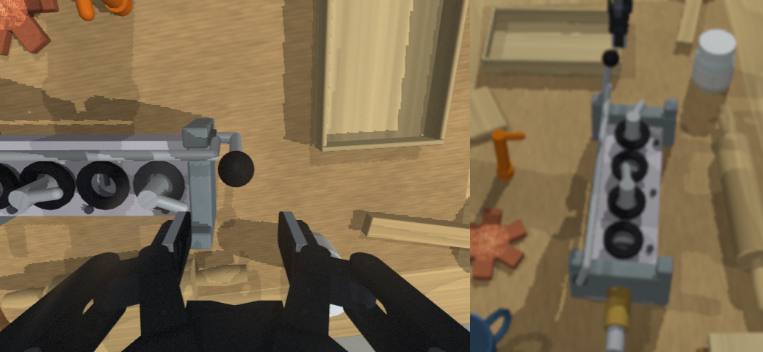

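```bash
python3 - <<'E'
from h import *
W=load('pics/w2.png');S=load('pics/side1.png')
print('tri',tri([(W,321.4,230),(S,326.2,209.5)]).round(4))
ex=np.array([.9895,-.1445,0]);h=np.array([.6285,.0071,0])-.0452*ex+np.array([0,0,.06])
for ph in np.arange(.6,-.5,-.1):
    k=h+.08*(np.sin(ph)*ex+np.cos(ph)*np.array([0,0,1])); print(round(ph,2),k.round(4),px(W,k).round(0),px(S,k).round(0))
E
```

```text
tri [0.5959 0.0134 0.1365]
0.6 [0.6285 0.0071 0.126 ] [318. 275.] [341. 214.]
0.5 [0.6217 0.0081 0.1302] [318. 268.] [338. 213.]
0.4 [0.6146 0.0091 0.1337] [318. 259.] [335. 211.]
0.3 [0.6072 0.0102 0.1364] [318. 248.] [332. 210.]
0.2 [0.5995 0.0113 0.1384] [318. 237.] [328. 209.]
0.1 [0.5917 0.0125 0.1396] [318. 224.] [325. 209.]
0.0 [0.5838 0.0136 0.14  ] [318. 210.] [321. 208.]
-0.1 [0.5759 0.0148 0.1396] [318. 195.] [317. 208.]
-0.2 [0.568  0.0159 0.1384] [318. 180.] [314. 208.]
-0.3 [0.5604 0.017  0.1364] [318. 165.] [310. 209.]
-0.4 [0.5529 0.0181 0.1337] [318. 150.] [307. 210.]
```

Call:
play_rows(targets="-0.2 0.0125 0.001 0.03 0; -0.2 0.0125 0.001 0.06 0; -0.2 0.0125 0.001 0.075 0; -0.2 0.0125 0.001 0.075 0; 0.2 0.0125 0.001 0.075 0; 0.6 0.0125 0.001 0.075 0; 0.6 0.0125 0.001 0.075 0; 0.6 0.0125 0.001 0.075 0", squeeze=40)

```text
clock: 5.1
tcp_pos: [0.5971, 0.0127, 0.1143]
orientation: [0.228, 3.132, -0.0]
contact_force: [-2.3, -0.6, 2.4]
grip_width: 0.0255
gripper_force: 39.4
```

Call:
play_rows(targets="0.6 0 0 0 0; 0.6 0 0 0 0; 0.6 0 0 0 0")

```text
clock: 5.35
tcp_pos: [0.5974, 0.0126, 0.1141]
orientation: [0.228, 3.132, -0.0]
contact_force: [-1.9, -0.7, 6.3]
grip_width: 0.0263
gripper_force: 39.6
```

Call:
play_rows(targets="0.6 0.004 0 -0.0005 0; 0.6 0.008 0 -0.0008 0; 0.6 0.012 0 -0.001 0; 0.6 0.016 0 -0.0008 0", squeeze=40)

```text
clock: 5.68
tcp_pos: [0.5829, 0.0148, 0.1149]
orientation: [0.228, 3.128, 0.001]
contact_force: [5.2, -2.3, 1.4]
grip_width: 0.0261
gripper_force: 39.5
```

Call:
play_rows(targets="0.6 0.0079 0 0.0008 0; 0.6 0.0157 0 0.0024 0; 0.6 0.0234 0 0.0048 0; 0.6 0.0307 0 0.0079 0; 0.6 0.0378 0 0.0117 0; 0.6 0.0444 0 0.0162 0; 0.6 0.0505 0 0.0214 0; 0.6 0.0561 0 0.0271 0")

```text
clock: 6.35
tcp_pos: [0.5257, 0.0232, 0.0873]
orientation: [0.227, 3.131, 0.0]
contact_force: [4.4, -3.2, 2.7]
grip_width: 0.0261
gripper_force: 42.0
```

Call:
play_rows(targets="0.6 0.005 0 0.0062 0; 0.6 0.0093 0 0.0128 0; 0.6 0.0113 0 0.0165 0; 0.6 0.0135 0 0.0205 0; 0.6 0.0145 0 0.0235 0; 0.6 0.0145 0 0.0235 0")

```text
clock: 6.85
tcp_pos: [0.5105, 0.0253, 0.0624]
orientation: [-0.227, -3.132, -0.0]
contact_force: [3.3, -0.7, -4.3]
grip_width: 0.0258
gripper_force: 43.1
```

Call:
play_rows(targets="0.6 0.001 0 0.003 0; 0.6 0.002 0 0.006 0; 0.6 0.002 0 0.006 0; 0.6 0.002 0 0.006 0")

```text
clock: 7.18
tcp_pos: [0.5115, 0.0253, 0.0587]
orientation: [0.228, 3.129, 0.001]
contact_force: [2.9, -4.2, 11.2]
grip_width: 0.0262
gripper_force: 43.6
```

Call:
play_rows(targets="-0.2 0 0 -0.004 0; -0.2 0 0 -0.004 0; -0.2 0 0 -0.05 0; -0.2 0 0 -0.09 0; -0.2 0 0 -0.13 0; -0.2 -0.03 -0.04 -0.15 0.12; -0.2 -0.06 -0.08 -0.15 0.24; -0.2 -0.09 -0.12 -0.15 0.36")

```text
clock: 7.85
tcp_pos: [0.5679, -0.0815, 0.2082]
orientation: [0.789, 3.039, 0.001]
contact_force: [0.7, -0.8, 1.0]
grip_width: 0.0514
gripper_force: 0.0
```

```bash
python3 - <<'E'
from h import *
to([.606,-.194,.2],0)
E
```

```text
shift [-0.088  -0.0797  0.0083] yaw now 1.063 spin 1.063
```

Call:
play_rows(targets="-0.2 -0.03 -0.025 0 0.12; -0.2 -0.06 -0.05 0 0.24; -0.2 -0.088 -0.078 0 0.36; -0.2 -0.088 -0.078 0 0.48; -0.2 -0.088 -0.078 0 0.6; -0.2 -0.088 -0.078 0 0.72; -0.2 -0.088 -0.078 0 0.84; -0.2 -0.088 -0.078 0 0.96")

```text
clock: 8.52
tcp_pos: [0.6054, -0.1912, 0.2051]
orientation: [-2.105, -2.327, 0.002]
contact_force: [0.1, -0.1, 0.5]
grip_width: 0.0509
gripper_force: 0.0
```

```bash
python3 - <<'E'
from h import *
i,im=snap('wrist','pics/w3.png')
c=np.array([.6105,-.164]);ey=np.array([.1445,.9895])
for k,y in enumerate([-.09,-.03,.03,.09]): print(k,px(i,[*(c+y*ey),.07]).round(0), 'tubetop',px(i,[*(c+y*ey),.106]).round(0))
to([.606,-.194,.2],0)
E
```

```text
0 [302. 294.] tubetop [300. 316.]
1 [319. 228.] tubetop [319. 242.]
2 [339. 154.] tubetop [341. 158.]
3 [360.  70.] tubetop [367.  61.]
shift [-0.003   0.0003  0.0052] yaw now 0.094 spin 0.094
```

View pics/w3.png

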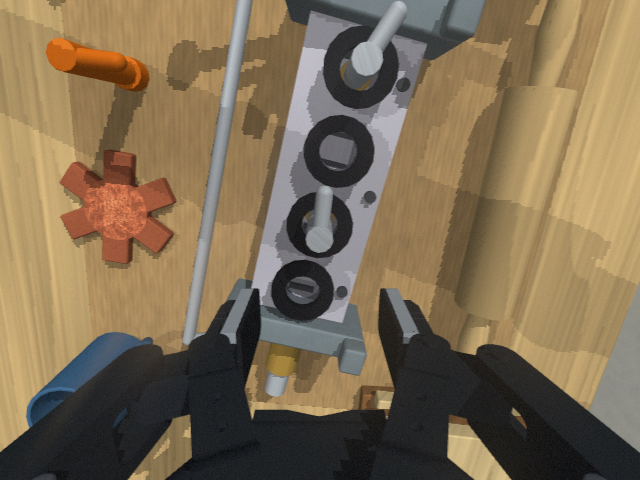

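The clamp is fully open: its bar runs on the left from (245,0) to (190,340). Tube 1's top is at (320,240) and its elbow points up the image. I'll go down on fitting 1.

Call:
play_rows(targets="0.2 -0.0015 0 0.03 0.09; 0.2 -0.0015 0 0.06 0.09; 0.2 -0.0015 0 0.09 0.09; 0.2 -0.0015 0 0.11 0.09; 0.2 -0.0015 0 0.125 0.09; 0.2 -0.0015 0 0.13 0.09; 0.2 -0.0015 0 0.135 0.09; 0.2 -0.0015 0 0.135 0.09")

```text
clock: 9.23
tcp_pos: [0.6062, -0.1932, 0.0709]
orientation: [-2.201, -2.239, 0.001]
contact_force: [-0.2, -0.6, -0.6]
grip_width: 0.0342
gripper_force: 0.0
```

Call:
play_rows(targets="0.2 0 0 0.004 0; 0.2 0 0 0.008 0; 0.2 0 0 0.012 0; 0.2 0 0 0.016 0; 0.2 0 0 0.016 0")

```text
clock: 9.65
tcp_pos: [0.6077, -0.1938, 0.0573]
orientation: [2.202, 2.238, 0.002]
contact_force: [-2.4, 0.8, 7.8]
grip_width: 0.034
gripper_force: 3.9
```

Call:
play_rows(targets="0.2 0 0 0.004 0; 0.9 0 0 0.004 0; 0.9 0 0 0.004 0; 0.9 0 0 0.004 0; 0.9 0 0 0.004 0; 0.9 0 0 0.004 0", squeeze=60)

```text
clock: 10.15
tcp_pos: [0.6117, -0.1942, 0.0575]
orientation: [2.197, 2.234, 0.01]
contact_force: [-3.8, 3.0, 31.0]
grip_width: 0.0207
gripper_force: 60.3
```

Call:
play_rows(targets="0.9 0 0 -0.005 0; 0.9 0 0 -0.012 0; 0.9 0 0 -0.02 0; 0.9 0 0 -0.03 0; 0.9 0 0 -0.04 0; 0.9 0 0 -0.055 0; 0.9 0 0 -0.07 0; 0.9 0 0 -0.09 0")

```text
clock: 10.82
tcp_pos: [0.6061, -0.1929, 0.1418]
orientation: [-2.202, -2.238, 0.001]
contact_force: [-0.1, -0.3, -1.5]
grip_width: 0.0188
gripper_force: 58.3
```

Call:
play_rows(targets="0.9 0 0 -0.03 0; 0.9 0 0 -0.06 0; 0.9 0.03 -0.01 -0.06 0; 0.9 0.06 -0.02 -0.06 0; 0.9 0.1 -0.03 -0.06 0; 0.9 0.14 -0.04 -0.06 0; 0.9 0.18 -0.05 -0.06 0; 0.9 0.22 -0.06 -0.06 0")

```text
clock: 11.48
tcp_pos: [0.5424, 0.0274, 0.2023]
orientation: [2.204, 2.239, 0.001]
contact_force: [0.8, 0.8, -1.4]
grip_width: 0.0188
gripper_force: 58.6
```

```bash
python3 - <<'E'
from h import *
S=load('pics/side0.png')
print([at(S,*q,.035).round(3) for q in [(240,177),(333,177),(334,218),(238,220)]])
W=load('pics/w1.png'); print([at(W,*q,.035).round(3) for q in [(435,186),(609,175)]])
i,im=snap('wrist','pics/w4.png'); o=r.get_obs(); print(o['tcp_pos'],o['grip_width'])
snap('side','pics/side2.png')
E
```

```text
[array([0.379, 0.255, 0.035]), array([0.628, 0.241, 0.035]), array([0.62 , 0.087, 0.035]), array([0.385, 0.093, 0.035])]
[array([0.617, 0.107, 0.035]), array([0.629, 0.25 , 0.035])]
[0.5401478  0.0379652  0.20217685] 0.018621751179740714
```

View pics/w4.png

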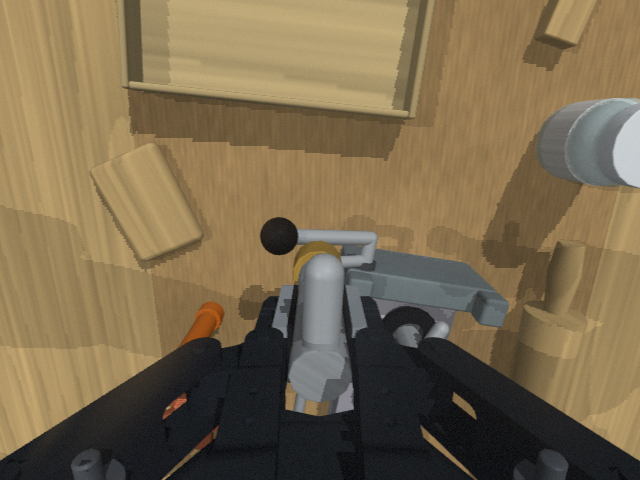

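The tube is held upright. The tray's near rim corners are at (127,87) and (413,115), and the open knob is at (279,236).

```bash
python3 - <<'E'
from h import *
W=load('pics/w4.png'); a,b=[at(W,*q,.035)[:2] for q in [(126,87),(414,115)]]
ex=(b-a)/np.linalg.norm(b-a); ey=np.array([-ex[1],ex[0]]); c=(a+b)/2+.07*ey
print(a,b,np.linalg.norm(b-a),'yaw',np.arctan2(ex[1],ex[0]),'centre',c)
for dx in (.055,-.055):
    p=c+dx*ex-.012*ey; print(p); to([*p,.1],0)
# knob lean check
h=np.array([.6285,.0071,0])-.0452*np.array([.9895,-.1445,0])+np.array([0,0,.06])
for ph in (-1.05,-1.1,-1.15): print(ph,px(W,h+.08*(np.sin(ph)*np.array([.9895,-.1445,0])+np.cos(ph)*np.array([0,0,1]))))
E
```

```text
[0.38712165 0.13079692] [0.61940586 0.11313349] 0.23295483108785478 yaw -0.07589626185600311 centre [0.5085714  0.19176369]
[0.56250319 0.17562795]
shift [0.1401 0.025  0.1028] yaw now 0.028 spin 0.028
[0.45281985 0.18396853]
shift [ 0.1515 -0.0844  0.1029] yaw now 0.028 spin 0.028
-1.05 [279.83997361 241.63781636]
-1.1 [277.74155237 239.75551853]
-1.15 [275.95068022 237.92058521]
```

Call:
play_rows(targets="0.9 0.04 0.01 0 0.03; 0.9 0.08 0.02 0 0.03; 0.9 0.12 0.025 0 0.03; 0.9 0.14 0.025 0.03 0.03; 0.9 0.14 0.025 0.06 0.03; 0.9 0.14 0.025 0.1 0.03; 0.9 0.14 0.025 0.13 0.03; 0.9 0.14 0.025 0.143 0.03")

```text
clock: 12.25
tcp_pos: [0.5634, 0.1651, 0.0548]
orientation: [-2.234, -2.205, 0.009]
contact_force: [-0.7, -0.5, -1.2]
grip_width: 0.0186
gripper_force: 58.6
```

Call:
play_rows(targets="0.9 0 0 0.001 0; 0.9 0 0 0.003 0; 0.9 0 0 0.003 0")

```text
clock: 12.5
tcp_pos: [0.5674, 0.1662, 0.0573]
orientation: [2.236, 2.205, 0.004]
contact_force: [0.2, 0.0, -0.5]
grip_width: 0.0186
gripper_force: 58.6
```

Call:
play_rows(targets="0.9 0 0 0.002 0; 0.9 0 0 0.003 0; 0.9 0 0 0.003 0")

```text
clock: 12.75
tcp_pos: [0.5666, 0.1659, 0.0536]
orientation: [2.237, 2.205, 0.003]
contact_force: [0.2, 0.0, -1.7]
grip_width: 0.0187
gripper_force: 58.6
```

Call:
play_rows(targets="0.9 0 0 0.001 0; 0.9 0 0 0.002 0; 0.9 0 0 0.003 0; 0.9 0 0 0.004 0; 0.9 0 0 0.004 0")

```text
clock: 13.17
tcp_pos: [0.5668, 0.1662, 0.0519]
orientation: [2.237, 2.205, 0.002]
contact_force: [-7.2, -1.7, 26.8]
grip_width: 0.0187
gripper_force: 62.2
```

Call:
play_rows(targets="0.9 0 0 -0.003 0; 0.3 0 0 -0.003 0; 0.1 0 0 -0.003 0; 0.1 0 0 -0.003 0; 0.1 0 0 -0.02 0; 0.1 0 0 -0.05 0; 0.1 0 0 -0.09 0; 0.1 0 0 -0.13 0")

```text
clock: 13.83
tcp_pos: [0.565, 0.1654, 0.1787]
orientation: [-2.236, -2.205, 0.004]
contact_force: [1.5, 0.7, 0.2]
grip_width: 0.0384
gripper_force: 0.0
```

```bash
python3 - <<'E'
from h import *
p=np.array([.611,-.162])+.09*np.array([.1445,.9895]); print(p)
to([*p,.19],-.5); to([*p,.072],-.5)
i,im=snap('wrist','pics/w5.png'); cv2.imwrite('pics/w5s.png',cv2.resize(im[:,:,::-1],(400,300)))
E
```

```text
[ 0.624005 -0.072945]
shift [-0.2375  0.0623 -0.0112] yaw now -0.014 spin 0.486
shift [-0.2374  0.0627  0.1068] yaw now -0.014 spin 0.486
```

View pics/w5s.png

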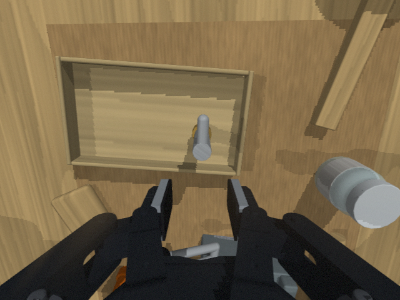

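Tube 1 stands in the tray at (202,140). Next is tube 3.

Call:
play_rows(targets="0.2 -0.03 0.008 -0.01 0.12; 0.2 -0.07 0.018 -0.01 0.24; 0.2 -0.11 0.028 -0.01 0.36; 0.2 -0.15 0.039 -0.01 0.486; 0.2 -0.19 0.05 -0.01 0.486; 0.2 -0.2375 0.0625 -0.01 0.486; 0.2 -0.2375 0.0625 -0.01 0.486; 0.2 -0.2375 0.0625 -0.01 0.486")

```text
clock: 14.55
tcp_pos: [0.6251, -0.0781, 0.1879]
orientation: [2.706, 1.592, -0.003]
contact_force: [-0.2, 0.4, 0.2]
grip_width: 0.0341
gripper_force: 0.0
```

```bash
python3 - <<'E'
from h import *
to([.624,-.073,.072],-.5)
i,im=snap('wrist','pics/w6.png'); cv2.imwrite('pics/w6s.png',im[50:430,150:550,::-1]); print(px(i,[.624,-.073,.07])-[150,50],px(i,[.624,-.073,.106])-[150,50])
E
```

```text
shift [ 0.0042 -0.0036  0.1158] yaw now -0.507 spin -0.007
[163.92758751 176.19228613] [163.17801407 190.88906156]
```

View pics/w6s.png

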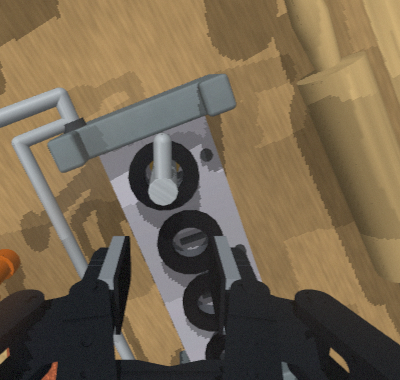

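The collar is at (164,175) and the tube top at (163,190), both as predicted. Elbow is along tool x.

Call:
play_rows(targets="0.2 0.003 -0.002 0.03 0; 0.2 0.003 -0.003 0.06 0; 0.2 0.003 -0.003 0.09 0; 0.2 0.003 -0.003 0.11 0; 0.2 0.003 -0.003 0.118 0; 0.2 0.003 -0.003 0.124 0; 0.2 0.003 -0.003 0.13 0; 0.2 0.003 -0.003 0.13 0")

```text
clock: 15.27
tcp_pos: [0.6241, -0.0667, 0.059]
orientation: [-2.7, -1.604, -0.001]
contact_force: [-3.7, 2.0, 6.9]
grip_width: 0.0343
gripper_force: 3.4
```

Call:
play_rows(targets="0.2 0 0 0.003 0; 0.9 0 0 0.005 0; 0.9 0 0 0.005 0; 0.9 0 0 0.005 0; 0.9 0 0 0.005 0; 0.9 0 0 0.005 0; 0.9 0 0 0.005 0")

```text
clock: 15.85
tcp_pos: [0.6279, -0.0681, 0.0581]
orientation: [2.698, 1.601, 0.012]
contact_force: [-0.5, 0.0, 16.1]
grip_width: 0.0186
gripper_force: 65.2
```

Call:
play_rows(targets="0.9 0 0 -0.005 0; 0.9 0 0 -0.012 0; 0.9 0 0 -0.02 0; 0.9 0 0 -0.03 0; 0.9 0 0 -0.045 0; 0.9 0 0 -0.07 0; 0.9 0 0 -0.1 0; 0.9 0 0 -0.13 0")

```text
clock: 16.52
tcp_pos: [0.6228, -0.0686, 0.1846]
orientation: [-2.701, -1.602, 0.004]
contact_force: [-0.2, -0.9, -1.4]
grip_width: 0.0188
gripper_force: 59.8
```

```bash
python3 - <<'E'
from h import *
to([.455,.184,.19],-.05)
i,im=snap('side','pics/side3.png')
E
```

```text
shift [ 0.1412 -0.2683 -0.005 ] yaw now -0.5 spin -0.45
```

Call:
play_rows(targets="0.9 0.017 -0.033 0 -0.1; 0.9 0.035 -0.067 0 -0.2; 0.9 0.053 -0.1 0 -0.3; 0.9 0.07 -0.134 0 -0.4; 0.9 0.088 -0.168 0 -0.45; 0.9 0.106 -0.2 0 -0.45; 0.9 0.124 -0.235 0 -0.45; 0.9 0.141 -0.268 0 -0.45")

```text
clock: 17.23
tcp_pos: [0.4545, 0.1847, 0.1839]
orientation: [2.276, 2.165, -0.001]
contact_force: [1.1, 0.5, -1.5]
grip_width: 0.0188
gripper_force: 59.7
```

Call:
play_rows(targets="0.9 0 0 0.03 0; 0.9 0 0 0.06 0; 0.9 0 0 0.09 0; 0.9 0 0 0.12 0; 0.9 0 0 0.127 0; 0.9 0 0 0.127 0")

```text
clock: 17.73
tcp_pos: [0.4549, 0.1829, 0.0556]
orientation: [-2.275, -2.165, 0.007]
contact_force: [0.8, -0.3, -1.4]
grip_width: 0.0185
gripper_force: 59.9
```

Call:
play_rows(targets="0.9 0 0 0.0005 0; 0.9 0 0 0.001 0; 0.9 0 0 0.001 0; 0.9 0 0 0.001 0")

```text
clock: 18.07
tcp_pos: [0.4568, 0.1838, 0.0563]
orientation: [2.276, 2.165, 0.002]
contact_force: [0.1, -0.5, -0.9]
grip_width: 0.0185
gripper_force: 59.9
```

Call:
play_rows(targets="0.9 0 0 0.001 0; 0.9 0 0 0.002 0; 0.9 0 0 0.003 0; 0.9 0 0 0.003 0; 0.9 0 0 0.003 0")

```text
clock: 18.48
tcp_pos: [0.4567, 0.1838, 0.0537]
orientation: [2.276, 2.165, 0.001]
contact_force: [-3.4, -1.6, 13.3]
grip_width: 0.0184
gripper_force: 61.9
```

Call:
play_rows(targets="0.9 0 0 -0.001 0; 0.3 0 0 -0.001 0; 0.1 0 0 -0.001 0; 0.1 0 0 -0.001 0; 0.1 0 0 -0.02 0; 0.1 0 0 -0.05 0; 0.1 0 0 -0.09 0; -0.5 0 0 -0.16 0")

```text
clock: 19.15
tcp_pos: [0.4553, 0.1832, 0.1847]
orientation: [-2.275, -2.165, 0.005]
contact_force: [0.6, 0.7, -0.4]
grip_width: 0.049
gripper_force: 0.0
```

```bash
python3 - <<'E'
from h import *
i,_=snap('scene','pics/scene3.png'); w,im=snap('wrist','pics/w7.png')
a=cv2.imread('pics/scene3.png')[180:400,200:560]
cv2.imwrite('pics/c3.png',cv2.resize(a,None,fx=2.2,fy=2.2,interpolation=2))
E
```

```text
(no output)
```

View pics/c3.png

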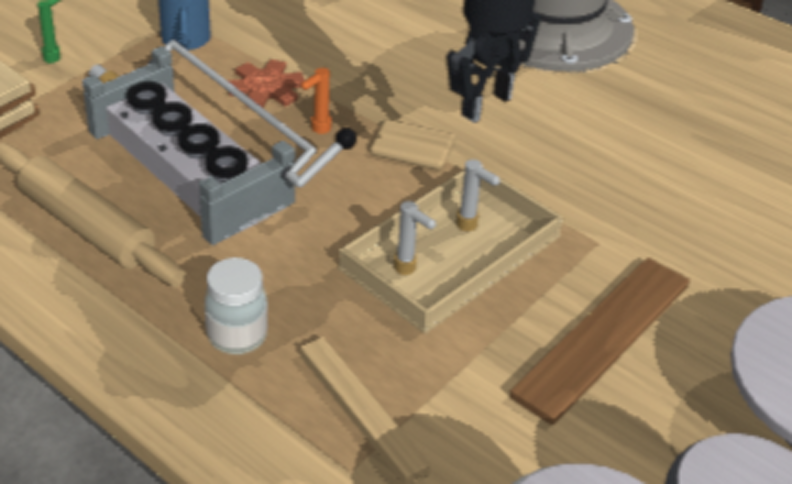

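View pics/w7.png

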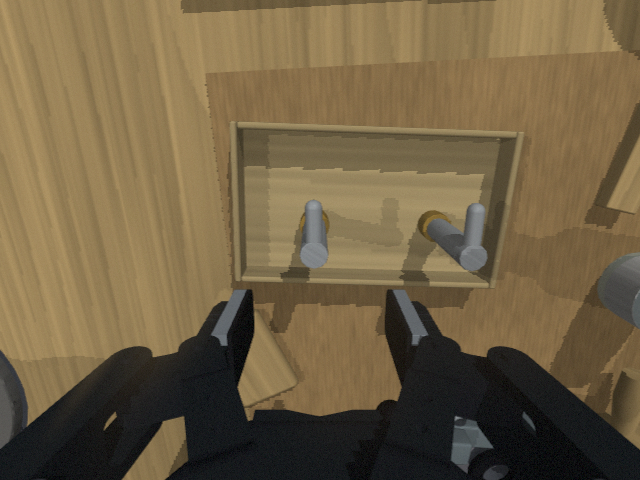

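Both tubes stand in the tray, every collar is empty, and the clamp is open. The strip's corners in the crop are (512,393), (650,260), (688,283) and (553,418).

```bash
python3 - <<'E'
from h import *
C=load('pics/scene3.png')
P=np.array([at(C,200+u/2.2,180+v/2.2,.014)[:2] for u,v in [(512,393),(650,260),(688,283),(553,418)]])
print(P.round(3), P.mean(0)); d=(P[0]+P[3]-P[1]-P[2])/2; print(np.linalg.norm(d)); y=np.arctan2(d[1],d[0]); print('yaw',y)
m=P.mean(0); to([m[0],m[1]-.05,.2],y+np.pi/2); print(np.degrees(y))
E
```

```text
[[0.646 0.375]
 [0.368 0.376]
 [0.372 0.428]
 [0.644 0.425]] [0.5075225  0.40098799]
0.2746437734454963
yaw -0.008428051911280404
shift [ 0.1675  0.0391 -0.0083] yaw now -0.05 spin 1.529
-0.4828918040335341
```

Call:
play_rows(targets="-0.7 0.035 0.006 -0.01 -0.12; -0.7 0.07 0.012 -0.01 -0.24; -0.7 0.11 0.018 -0.01 -0.36; -0.7 0.15 0.025 -0.01 -0.48; -0.7 0.19 0.035 -0.01 -0.6; -0.7 0.2175 0.041 -0.01 -0.72; -0.7 0.2175 0.041 -0.01 -0.84; -0.7 0.2175 0.041 -0.01 -0.96")

```text
clock: 19.92
tcp_pos: [0.5074, 0.4013, 0.1931]
orientation: [-1.005, -2.975, -0.0]
contact_force: [-0.1, -0.8, 0.1]
grip_width: 0.0726
gripper_force: 0.0
```

Call:
play_rows(targets="-0.7 0 0 0 -0.12; -0.7 0 0 0 -0.24; -0.7 0 0 0 -0.36; -0.7 0 0 0 -0.48; -0.7 0 0 0 -0.6; -0.7 0 0 0 -0.65; -0.7 0 0 0 -0.65; -0.7 0 0 0 -0.65")

```text
clock: 20.58
tcp_pos: [0.5081, 0.3986, 0.1936]
orientation: [-0.02, -3.141, 0.001]
contact_force: [-0.5, -0.1, 0.4]
grip_width: 0.0728
gripper_force: 0.0
```

```bash
python3 - <<'E'
from h import *
to([.5075,.401,.03],1.562)
i,im=snap('wrist','pics/w8.png')
print(px(i,[.5075,.401,.014]))
E
```

```text
shift [0.0005 0.0024 0.1636] yaw now 1.558 spin -0.004
[321.0665409  210.41637338]
```

View pics/w8.png

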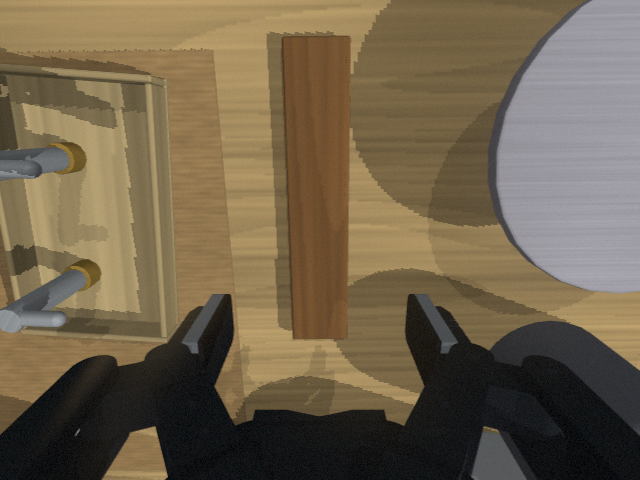

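The strip fills (283,37), (350,36), (348,338) and (293,339).

```bash
python3 - <<'E'
from h import *
C=load('pics/w8.png')
P=np.array([at(C,u,v,.014)[:2] for u,v in [(283,37),(350,36),(348,338),(293,339)]])
print(P.round(3)); m=P.mean(0);d=(P[3]+P[2]-P[1]-P[0])/2; y=np.arctan2(d[1],d[0]);print(m,np.linalg.norm(d),y)
to([*m,.006],y+np.pi/2)
E
```

```text
[[0.365 0.372]
 [0.365 0.426]
 [0.642 0.427]
 [0.642 0.371]]
[0.50345843 0.3989175 ] 0.27708674106237197 -0.0008212228985478103
shift [0.0046 0.0002 0.1878] yaw now 1.558 spin -0.012
```

Call:
play_rows(targets="-0.7 0.0046 0 0.04 -0.012; -0.7 0.0046 0 0.08 -0.012; -0.7 0.0046 0 0.12 -0.012; -0.7 0.0046 0 0.15 -0.012; -0.7 0.0046 0 0.175 -0.012; -0.7 0.0046 0 0.188 -0.012; -0.7 0.0046 0 0.191 -0.012; -0.7 0.0046 0 0.191 -0.012")

```text
clock: 21.3
tcp_pos: [0.5034, 0.399, 0.003]
orientation: [0.001, -3.141, 0.001]
contact_force: [0.3, 0.9, -0.1]
grip_width: 0.0728
gripper_force: 0.0
```

Call:
play_rows(targets="0.2 0 0 0 0; 0.2 0 0 0 0; 0.2 0 0 0 0; 0.2 0 0 0 0; 0.2 0 0 0 0", squeeze=60)

```text
clock: 21.72
tcp_pos: [0.5049, 0.4002, 0.0057]
orientation: [-0.001, 3.139, 0.004]
contact_force: [-0.8, -1.2, 7.4]
grip_width: 0.0532
gripper_force: 63.8
```

Call:
play_rows(targets="0.2 0 0 -0.02 0; 0.2 0 0 -0.05 0; 0.2 0 0 -0.09 0; 0.2 0 0 -0.13 0; 0.2 0 0 -0.17 0; 0.2 0 0 -0.2 0; 0.2 0 0 -0.21 0; 0.2 0 0 -0.21 0")

```text
clock: 22.38
tcp_pos: [0.5049, 0.4003, 0.2173]
orientation: [-0.001, 3.136, 0.007]
contact_force: [0.0, 0.5, -1.5]
grip_width: 0.0535
gripper_force: 64.0
```

```bash
python3 - <<'E'
from h import *
o=r.get_obs(); print(o['contact_force'],o['moment'],o['grip_width'])
to([.611,-.162,.22],-.145)
E
```

```text
[ 0.0401268   0.53228196 -1.47730799] [ 0.07080819  0.00938984 -0.02183766] 0.05346668612673453
shift [-0.1056 -0.5624 -0.0045] yaw now 1.572 spin -1.425
```

Call:
play_rows(targets="0.2 -0.01 -0.03 0 0.1; 0.2 -0.02 -0.065 0 0.21; 0.2 -0.03 -0.1 0 0.32; 0.2 -0.04 -0.14 0 0.43; 0.2 -0.05 -0.18 0 0.54; 0.2 -0.055 -0.215 0 0.65; 0.2 -0.06 -0.25 0 0.76; 0.2 -0.06 -0.28 0 0.87")

```text
clock: 23.05
tcp_pos: [0.5633, 0.1151, 0.2108]
orientation: [-1.333, -2.843, 0.005]
contact_force: [-0.2, -0.6, -1.8]
grip_width: 0.0539
gripper_force: 64.0
```

```bash
python3 - <<'E'
from h import *
o=r.get_obs(); print(o['tcp_pos'],o['grip_width'])
to([.611,-.162,.18],-.145)
E
```

```text
[0.56334866 0.11510743 0.21078302] 0.053910684521754924
shift [-0.2435 -0.1405  0.0312] yaw now 0.694 spin 0.839
```

Call:
play_rows(targets="0.2 -0.03 -0.015 0 0.1; 0.2 -0.06 -0.035 0 0.2; 0.2 -0.095 -0.055 0 0.3; 0.2 -0.13 -0.075 0 0.42; 0.2 -0.165 -0.095 0 0.54; 0.2 -0.2 -0.115 0.01 0.66; 0.2 -0.225 -0.13 0.02 0.76; 0.2 -0.24 -0.138 0.03 0.83")

```text
clock: 23.72
tcp_pos: [0.6116, -0.1592, 0.1805]
orientation: [-2.37, -2.062, 0.007]
contact_force: [-0.4, 0.6, -2.7]
grip_width: 0.0534
gripper_force: 64.0
```

Call:
play_rows(targets="0.2 0 0 0 0; 0.2 0 0 0 0")

```text
clock: 23.88
tcp_pos: [0.6115, -0.1544, 0.1802]
orientation: [-2.358, -2.07, 0.006]
contact_force: [0.9, 1.4, -1.7]
grip_width: 0.0535
gripper_force: 64.0
```

```bash
python3 - <<'E'
from h import *
o=r.get_obs(); print(o['tcp_pos'],o['grip_width'])
to([.611,-.162,.08],-.145)
i,im=snap('wrist','pics/w9.png'); cv2.imwrite('pics/w9s.png',cv2.resize(im[:,:,::-1],(560,420)))
E
```

```text
[ 0.6115126  -0.15438641  0.18017272] 0.05346248576807831
shift [-0.0076  0.001   0.1002] yaw now -0.13 spin 0.015
```

View pics/w9s.png

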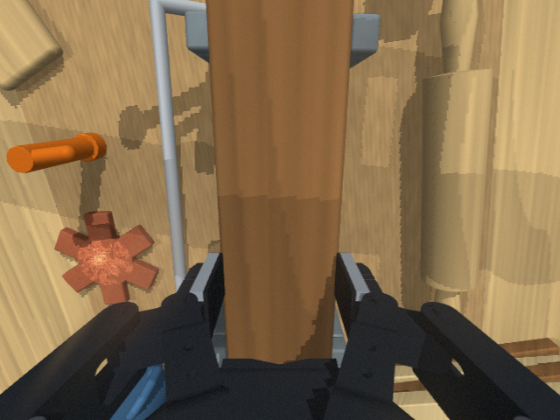

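```bash
python3 - <<'E'
from h import *
W=load('pics/w3.png')
P=np.array([at(W,u,v,.07)[:2] for u,v in [(303,291),(319,224),(339,151),(361,68)]]); print(P.round(4),P.mean(0))
d=P.T@np.array([-1.5,-.5,.5,1.5]); d/=np.linalg.norm(d); y=np.arctan2(-d[0],d[1]); print('yaw',y)
W=load('pics/w6.png'); print('c3',at(W,314,225,.07))
m=P.mean(0)-.0014*d; to([*m,.08],y)
# strip blob in wrist image: mean column/edges by row to check its yaw vs tool
im=cv2.imread('pics/w9.png').astype(int)
b=cv2.inRange(cv2.cvtColor(im.astype('uint8'),cv2.COLOR_BGR2HSV),(5,100,60),(20,255,200))
for v in (40,120,200,280): c=np.where(b[v,200:440])[0]+200; print(v,c.min(),c.max())
E
```

```text
[[ 0.5979 -0.2498]
 [ 0.6055 -0.1901]
 [ 0.6149 -0.132 ]
 [ 0.6237 -0.0737]] [ 0.61049599 -0.16141826]
yaw -0.1469351928073954
c3 [ 0.62450208 -0.07221793  0.07      ]
shift [-0.0104 -0.0004  0.1012] yaw now -0.127 spin 0.02
40 200 439
120 200 439
200 204 439
280 211 439
```

Call:
play_rows(targets="0.2 -0.01 0 0.03 0.02; 0.2 -0.01 0 0.06 0.02; 0.2 -0.01 0 0.08 0.02; 0.2 -0.01 0 0.09 0.02; 0.2 -0.01 0 0.095 0.02; 0.2 -0.01 0 0.095 0.02; 0.2 -0.01 0 0.095 0.02")

```text
clock: 24.52
tcp_pos: [0.6132, -0.1626, 0.0893]
orientation: [2.378, 2.052, 0.002]
contact_force: [-0.1, 0.3, -2.2]
grip_width: 0.0539
gripper_force: 64.0
```

```bash
python3 - <<'E'
from h import *
print(r.get_obs()['grip_width']); to([.6105-.0002,-.1614-.0014,.076],-.147)
E
```

```text
0.053878348223218256
shift [-0.0006 -0.0029  0.0133] yaw now -0.147 spin 0.0
```

Call:
play_rows(targets="0.2 -0.0005 -0.002 0.004 0; 0.2 -0.0005 -0.002 0.007 0; 0.2 -0.0005 -0.002 0.01 0; 0.2 -0.0005 -0.002 0.012 0; 0.2 -0.0005 -0.002 0.013 0; 0.2 -0.0005 -0.002 0.013 0; 0.2 -0.0005 -0.002 0.013 0")

```text
clock: 25.1
tcp_pos: [0.6102, -0.1635, 0.0758]
orientation: [2.38, 2.051, 0.0]
contact_force: [-2.4, 0.6, 4.3]
grip_width: 0.0532
gripper_force: 64.7
```

```bash
python3 - <<'E'
from h import *
print(r.get_obs()['grip_width']); to([.6105-.0002,-.1614-.0014,.076],-.147)
E
```

```text
0.05319717512473095
shift [ 0.0007 -0.0001 -0.0002] yaw now -0.148 spin -0.001
```

Call:
play_rows(targets="0 0 0 0.0005 0; -0.4 0 0 0 0; -0.55 0 0 0 0; -0.55 0 0 0 0; -0.55 0 0 -0.02 0; -0.55 0 0 -0.05 0; -0.55 0 0 -0.09 0; -0.55 0 0 -0.12 0")

```text
clock: 25.77
tcp_pos: [0.6107, -0.1636, 0.1975]
orientation: [2.379, 2.05, 0.001]
contact_force: [0.8, -0.2, 1.4]
grip_width: 0.0662
gripper_force: 0.0
```

Call:
play_rows(targets="-0.2 0.04 -0.02 0 -0.12; -0.2 0.08 -0.04 0 -0.24; -0.2 0.12 -0.06 0 -0.36; -0.2 0.15 -0.08 0 -0.48; -0.2 0.17 -0.1 0 -0.6; -0.2 0.17 -0.12 0 -0.72; -0.2 0.17 -0.12 0 -0.84; -0.2 0.17 -0.12 0 -0.96")

```text
clock: 26.43
tcp_pos: [0.5156, 0.0233, 0.1953]
orientation: [1.152, 2.923, -0.0]
contact_force: [0.5, -0.2, -0.3]
grip_width: 0.0515
gripper_force: 0.0
```

```bash
python3 - <<'E'
from h import *
S,im=snap('side','pics/side4.png'); C,ic=snap('scene','pics/scene4.png')
h=np.array([.6285,.0071,0])-.0452*np.array([.9895,-.1445,0])+np.array([0,0,.06])
k=h+.08*(np.sin(-1.15)*np.array([.9895,-.1445,0])+np.cos(1.15)*np.array([0,0,1])); print('knob',k)
to([*k[:2],k[2]-.027],1.426)
# strip in images: hue segmentation near the expected place, compare to predicted outline
c=np.array([.6105,-.1614]);ex=np.array([.9893,-.1464]);ey=np.array([.1464,.9893])
for n,i,m in(('side',S,im),('scene',C,ic)):
    pc=np.array([px(i,[*(c+a*.028*ex+b*.14*ey),.084]) for a,b in((-1,-1),(1,-1),(1,1),(-1,1))])
    hsv=cv2.cvtColor(m,cv2.COLOR_RGB2HSV); x,y,w,hh=cv2.boundingRect(pc.astype(np.float32)); x-=15;y-=15;w+=30;hh+=30
    sub=hsv[y:y+hh,x:x+w]; b=cv2.inRange(sub,(4,110,30),(16,255,150))
    n_,lab,st,_=cv2.connectedComponentsWithStats(b); j=1+np.argmax(st[1:,4])
    pts=np.argwhere(lab==j)[:,::-1]+[x,y]; q=cv2.boxPoints(cv2.minAreaRect(pts.astype(np.float32)))
    print(n,'pred',pc.round(0).tolist(),'seen',q.round(0).tolist(),st[j,4], [at(i,*p,.084)[:2].round(3) for p in q])
E
```

```text
knob [0.51152021 0.02418295 0.092679  ]
shift [ 0.0049 -0.0023  0.1296] yaw now 0.813 spin -0.613
side pred [[318.0, 349.0], [349.0, 351.0], [356.0, 238.0], [330.0, 236.0]] seen [[318.0, 352.0], [328.0, 238.0], [357.0, 240.0], [347.0, 355.0]] 3039 [array([ 0.561, -0.303]), array([ 0.598, -0.023]), array([ 0.661, -0.034]), array([ 0.613, -0.311])]
scene pred [[265.0, 207.0], [249.0, 214.0], [305.0, 262.0], [322.0, 254.0]] seen [[248.0, 217.0], [260.0, 202.0], [322.0, 254.0], [310.0, 269.0]] 1375 [array([ 0.63 , -0.296]), array([ 0.555, -0.328]), array([ 0.605, -0.017]), array([0.671, 0.001])]
```

Call:
play_rows(targets="-0.2 0.005 -0.002 0 -0.12; -0.2 0.005 -0.002 0 -0.24; -0.2 0.005 -0.002 0 -0.36; -0.2 0.005 -0.002 0 -0.48; -0.2 0.005 -0.002 0 -0.6; -0.2 0.005 -0.002 0.02 -0.613; -0.2 0.005 -0.002 0.05 -0.613; -0.2 0.005 -0.002 0.06 -0.613")

```text
clock: 27.2
tcp_pos: [0.5101, 0.0237, 0.1324]
orientation: [-0.236, -3.129, 0.001]
contact_force: [-0.6, -0.3, -0.7]
grip_width: 0.0514
gripper_force: 0.0
```

```bash
python3 - <<'E'
from h import *
i,im=snap('wrist','pics/w10.png')
to([.5115,.0242,.066],1.426)
e=px(i,[.5115,.0242,.0927]); print('pred',e)
b=(im.max(2)<45).astype(np.uint8); x,y=e.astype(int); b=b[y-60:y+60,x-60:x+60]
n,l,s,c=cv2.connectedComponentsWithStats(b)
for j in range(1,n):
    if s[j,4]>200: print(s[j],c[j]+[x-60,y-60])
E
```

```text
shift [-0.0026  0.0009  0.0656] yaw now 1.421 spin -0.005
pred [319.32345002 271.52367279]
[  39   39   49   50 1809] [321.33167496 274.09342178]
```

Call:
play_rows(targets="-0.2 -0.003 0.001 0.03 0; -0.2 -0.003 0.001 0.055 0; -0.2 -0.003 0.001 0.066 0; -0.2 -0.003 0.001 0.066 0; 0.2 -0.003 0.001 0.066 0; 0.6 -0.003 0.001 0.066 0; 0.6 -0.003 0.001 0.066 0; 0.6 -0.003 0.001 0.066 0", squeeze=45)

```text
clock: 27.92
tcp_pos: [0.5158, 0.0246, 0.0708]
orientation: [0.23, 3.131, -0.0]
contact_force: [-0.9, -2.7, 7.9]
grip_width: 0.0257
gripper_force: 44.2
```

Call:
play_rows(targets="0.6 0 0 0 0; 0.6 0 0 0 0")

```text
clock: 28.08
tcp_pos: [0.5158, 0.0246, 0.0709]
orientation: [0.23, 3.131, -0.0]
contact_force: [-1.4, -1.2, 7.2]
grip_width: 0.0259
gripper_force: 44.2
```

Call:
play_rows(targets="0.6 -0.0057 0 -0.0105 0; 0.6 -0.0129 0 -0.0201 0; 0.6 -0.0215 0 -0.0285 0; 0.6 -0.0312 0 -0.0355 0; 0.6 -0.0419 0 -0.041 0; 0.6 -0.0532 0 -0.0448 0; 0.6 -0.065 0 -0.0469 0; 0.6 -0.077 0 -0.0472 0")

```text
clock: 28.75
tcp_pos: [0.5905, 0.0137, 0.1169]
orientation: [-0.229, -3.132, 0.0]
contact_force: [1.2, -0.5, -0.2]
grip_width: 0.0172
gripper_force: 0.0
```

Call:
play_rows(targets="0.6 0 0 0 0")

```text
clock: 28.83
tcp_pos: [0.5933, 0.0135, 0.1174]
orientation: [0.23, 3.13, 0.001]
contact_force: [-0.4, -0.5, -0.5]
grip_width: 0.017
gripper_force: 0.0
```

Call:
play_rows(targets="0.6 0 0 -0.04 0; 0.6 0 0 -0.08 0; -0.2 0.03 0 -0.08 0; -0.2 0.06 0 -0.08 0; -0.2 0.06 0 -0.08 0; -0.2 0.06 0 -0.08 0")

```text
clock: 29.33
tcp_pos: [0.5299, 0.0228, 0.1971]
orientation: [0.227, 3.133, -0.001]
contact_force: [0.1, 0.7, 0.4]
grip_width: 0.0513
gripper_force: 0.0
```

```bash
cat > knob.py <<'E'
from h import *
import sys
i,im=snap('wrist','pics/k%s.png'%sys.argv[1]); print(r.get_obs()['tcp_pos'].round(4))
ex=np.array([.9895,-.1445,0]);h=np.array([.6285,.0071,0])-.0452*ex+np.array([0,0,.06])
b=(im.max(2)<45).astype(np.uint8); b[300:]=0
n,l,s,c=cv2.connectedComponentsWithStats(b)
for j in range(1,n):
    if s[j,4]>200: print(s[j],c[j].round(1))
for ph in np.arange(-1.15,.61,.1): print(round(ph,2),px(i,h+.08*(np.sin(ph)*ex+np.cos(ph)*np.array([0,0,1]))).round(0),end=' ')
E
python3 knob.py 1
```

```text
[0.5312 0.0225 0.1971]
[301 289  36  11 264] [318.5 295.2]
-1.15 [316. 209.] -1.05 [316. 217.] -0.95 [316. 226.] -0.85 [316. 235.] -0.75 [316. 246.] -0.65 [316. 258.] -0.55 [316. 270.] -0.45 [316. 283.] -0.35 [316. 296.] -0.25 [316. 308.] -0.15 [316. 321.] -0.05 [316. 333.] 0.05 [316. 344.] 0.15 [316. 354.] 0.25 [316. 362.] 0.35 [316. 370.] 0.45 [316. 376.] 0.55 [316. 381.]
```

```bash
sed -i 's/b\[300:\]=0/b[400:]=0; b[:,:260]=0; b[:,380:]=0/' knob.py; python3 - <<'E'
from h import *
im=cv2.imread('pics/k1.png'); b=(im.max(2)<45).astype(np.uint8); b[400:]=0;b[:,:260]=0;b[:,380:]=0
n,l,s,c=cv2.connectedComponentsWithStats(b)
for j in range(1,n):
    if s[j,4]>200: print(s[j],c[j].round(1))
to([.5743,.0151,.1392],1.426)
E
```

```text
[ 297  289   43   45 1446] [318.1 311.1]
shift [-0.0436 -0.0011  0.058 ] yaw now 1.425 spin -0.001
```

Knob is at about -0.23 rad. This time I'll push it with closed fingers from its front side.

Call:
play_rows(targets="1 -0.002 -0.001 0 0; 1 -0.005 -0.001 0 0; 1 -0.007 -0.001 0.01 0; 1 -0.007 -0.001 0.035 0; 1 -0.007 -0.001 0.055 0; 1 -0.007 -0.001 0.063 0; 1 -0.007 -0.001 0.063 0")

```text
clock: 29.97
tcp_pos: [0.5369, 0.0202, 0.1307]
orientation: [-0.229, -3.128, 0.001]
contact_force: [-0.2, -0.8, -0.2]
grip_width: -0.0001
gripper_force: 0.0
```

Call:
play_rows(targets="1 -0.01 0 -0.001 0; 1 -0.021 0 -0.002 0; 1 -0.033 0 -0.001 0; 1 -0.0446 0 0.0016 0; 1 -0.0558 0 0.006 0; 1 -0.0662 0 0.012 0; 1 -0.0702 0 0.014 0; 1 -0.0702 0 0.014 0")

```text
clock: 30.63
tcp_pos: [0.6054, 0.0107, 0.1175]
orientation: [-0.228, -3.126, 0.001]
contact_force: [-9.6, 1.9, 3.0]
grip_width: 0.0
gripper_force: 4.8
```

Call:
play_rows(targets="1 -0.003 0 0.001 0; 1 -0.003 0 0.001 0")

```text
clock: 30.8
tcp_pos: [0.6056, 0.0108, 0.1163]
orientation: [-0.226, -3.121, 0.001]
contact_force: [-17.8, 3.6, 7.3]
grip_width: -0.0001
gripper_force: 8.7
```

Call:
play_rows(targets="1 0.008 0 0 0; 1 0.02 0 -0.02 0; 1 0.02 0 -0.06 0; 1 -0.02 0 -0.09 0; 1 -0.02 0 -0.09 0; 1 -0.02 0 -0.09 0; 1 -0.02 0 -0.09 0")

```text
clock: 31.38
tcp_pos: [0.6312, 0.0065, 0.2078]
orientation: [0.23, 3.132, 0.0]
contact_force: [-0.8, 0.3, 0.3]
grip_width: -0.0001
gripper_force: 0.0
```

```bash
python3 knob.py 2; python3 - <<'E'
from h import *
S,im=snap('side','pics/side5.png'); C,ic=snap('scene','pics/scene5.png')
a=cv2.imread('pics/side4.png').astype(int); b=cv2.imread('pics/side5.png').astype(int)
c=np.array([.6105,-.1614]);ex=np.array([.9893,-.1464]);ey=np.array([.1464,.9893])
hsv=cv2.cvtColor(im,cv2.COLOR_RGB2HSV)
W=load('pics/k2.png'); w=cv2.cvtColor(cv2.imread('pics/k2.png'),cv2.COLOR_BGR2HSV)
print('wrist strip +y end pred',[px(W,[*(c+s*.028*ex+.14*ey),.084]).round(0) for s in(-1,1)])
for i,g,lo,hi in((S,hsv,-.17,.17),):
  M=lambda t,s:cv2.inRange(g,(4,110,30),(16,255,150))[tuple(px(i,[*(c+s*ex+t*ey),.084]).round().astype(int)[::-1])]>0
  ts=np.arange(lo,hi,.002); print('along',[round(t,3) for t in ts if M(t,.012)][0::200], max(t for t in ts if M(t,.012)), min(t for t in ts if M(t,.012)))
  for t in(-.1,0,.1):
    ss=[s for s in np.arange(-.06,.06,.002) if M(t,s)]; print('across',t,min(ss),max(ss))
E
```

```text
[0.63   0.0066 0.2069]
[ 301  222   40   42 1239] [319.9 242.7]
[ 260  285  120  115 8996] [319.3 357.7]
-1.15 [318.  51.] -1.05 [318.  55.] -0.95 [318.  60.] -0.85 [318.  68.] -0.75 [318.  76.] -0.65 [318.  87.] -0.55 [318.  98.] -0.45 [318. 111.] -0.35 [318. 124.] -0.25 [318. 138.] -0.15 [318. 152.] -0.05 [318. 167.] 0.05 [318. 180.] 0.15 [318. 194.] 0.25 [318. 206.] 0.35 [318. 218.] 0.45 [318. 228.] 0.55 [318. 237.] wrist strip +y end pred [array([279., 197.]), array([282., 266.])]
along [np.float64(-0.152)] 0.09600000000000022 -0.152
across -0.1 -0.01799999999999996 0.020000000000000073
across 0 -0.035999999999999976 0.01600000000000007
across 0.1 -0.043999999999999984 0.008000000000000063
```

```bash
python3 - <<'E'
from h import *
for f in('side4','side5'):
  i=load(f'pics/{f}.png'); g=cv2.cvtColor(cv2.imread(f'pics/{f}.png'),cv2.COLOR_BGR2HSV)
  c=np.array([.6105,-.1614]);ex=np.array([.9893,-.1464]);ey=np.array([.1464,.9893])
  for t in(-.12,-.1,-.05,0,.05,.1,.12):
    print(f,t,px(i,[*(c+t*ey),.084]).round(0),' '.join('%d/%d/%d'%tuple(g[tuple(px(i,[*(c+s*ex+t*ey),.084]).round().astype(int)[::-1])]) for s in np.arange(-.044,.045,.008)))
E
```

```text
side4 -0.12 [334. 340.] 168/9/144 125/11/138 13/91/112 16/148/126 16/149/125 16/148/119 16/149/118 15/148/124 16/148/126 3/22/116 130/12/128 18/93/135
side4 -0.1 [335. 331.] 173/7/137 128/8/136 14/90/113 15/146/126 16/148/126 16/149/118 16/149/118 15/145/116 16/147/128 150/6/132 132/9/145 15/60/131
side4 -0.05 [337. 309.] 160/6/132 132/11/118 15/130/100 16/152/104 16/149/111 15/150/104 16/150/102 15/148/107 15/151/103 174/10/134 126/9/149 19/109/136
side4 0 [339. 288.] 12/34/128 126/9/139 13/100/99 15/150/100 15/146/108 15/152/104 16/150/102 16/149/116 15/148/114 130/5/141 132/9/149 18/107/112
side4 0.05 [340. 269.] 14/36/121 130/10/161 11/75/115 15/149/113 15/146/119 16/147/116 16/150/119 15/146/126 16/149/125 174/10/123 128/10/98 17/59/91
side4 0.1 [342. 251.] 94/26/69 99/26/69 15/116/103 16/152/116 15/147/106 16/153/110 16/148/105 16/147/109 16/151/110 16/44/75 90/19/67 98/30/69
side4 0.12 [342. 244.] 96/26/98 93/26/108 14/97/97 16/150/104 15/149/103 15/148/110 15/149/106 16/148/110 15/150/109 16/28/100 95/25/110 94/26/69
side5 -0.12 [334. 340.] 10/20/115 126/11/113 96/9/144 13/44
[... 270 characters left out ...]
92 13/98/94 100/11/142 15/120/106 16/149/103 16/153/100 15/150/104 15/149/101 15/144/71 126/9/144 130/10/146 18/108/134
side5 0 [339. 288.] 16/60/102 14/141/67 96/10/130 14/103/104 15/149/101 16/149/106 15/150/112 15/148/117 130/11/69 126/9/147 135/10/147 18/104/110
side5 0.05 [340. 269.] 17/75/99 15/152/111 96/10/125 14/106/99 16/152/119 16/150/121 16/148/124 16/149/120 125/12/132 132/10/134 126/13/98 16/50/96
side5 0.1 [342. 251.] 16/138/107 15/150/114 96/9/147 13/95/78 15/153/102 16/145/121 16/152/121 13/83/92 98/30/67 94/27/67 99/27/66 95/23/66
side5 0.12 [342. 244.] 15/133/102 16/151/118 100/10/150 11/24/86 15/160/78 15/149/113 16/151/120 93/20/117 93/22/118 95/26/120 93/23/120 90/24/75
```

The strip shifted after I laid it: its +y end now sits about 2 cm forward. To mend it I'll reopen the clamp, re-square the strip and shut the clamp again.

Call:
play_rows(targets="1 -0.014 0 0 0; 1 -0.028 0 0.01 0; 1 -0.028 0 0.035 0; 1 -0.028 0 0.06 0; 1 -0.028 0 0.08 0; 1 -0.028 0 0.085 0; 1 -0.028 0 0.085 0")

```text
clock: 32.12
tcp_pos: [0.6561, 0.0028, 0.1209]
orientation: [-0.228, -3.128, 0.001]
contact_force: [0.1, 0.3, 0.7]
grip_width: 0.0001
gripper_force: 0.0
```

Call:
play_rows(targets="1 0.01 0 -0.003 0; 1 0.019 0 -0.008 0; 1 0.034 0 -0.012 0; 1 0.05 0 -0.014 0; 1 0.066 0 -0.012 0; 1 0.081 0 -0.008 0; 1 0.092 0 -0.004 0; 1 0.096 0 -0.004 0")

```text
clock: 32.78
tcp_pos: [0.5632, 0.0174, 0.1297]
orientation: [0.227, 3.129, 0.001]
contact_force: [3.8, -0.7, -0.5]
grip_width: -0.0002
gripper_force: 1.4
```

Call:
play_rows(targets="1 -0.008 0 0 0; 1 -0.008 0 -0.025 0; 1 -0.008 0 -0.05 0; 1 -0.04 0 -0.08 0; 1 -0.04 0 -0.08 0; 1 -0.04 0 -0.08 0")

```text
clock: 33.28
tcp_pos: [0.6059, 0.0106, 0.21]
orientation: [0.231, 3.128, 0.001]
contact_force: [-0.5, -0.9, -0.9]
grip_width: 0.0001
gripper_force: 0.0
```

```bash
python3 knob.py 3
```

```text
[0.6039 0.0108 0.2082]
[298 135  44  28 597] [319.4 150.8]
[ 260  285  120  115 8997] [319.2 357.7]
-1.15 [317.  93.] -1.05 [317.  98.] -0.95 [317. 104.] -0.85 [317. 112.] -0.75 [317. 121.] -0.65 [317. 132.] -0.55 [317. 143.] -0.45 [317. 155.] -0.35 [317. 168.] -0.25 [317. 182.] -0.15 [317. 195.] -0.05 [317. 209.] 0.05 [317. 221.] 0.15 [318. 234.] 0.25 [318. 245.] 0.35 [318. 255.] 0.45 [318. 264.] 0.55 [318. 271.]
```

Call:
play_rows(targets="1 0.025 0 0 0; 1 0.05 0 0.02 0; 1 0.05 0 0.045 0; 1 0.05 0 0.058 0; 1 0.05 0 0.058 0")

```text
clock: 33.75
tcp_pos: [0.5495, 0.0179, 0.1456]
orientation: [-0.227, -3.125, 0.002]
contact_force: [0.1, -0.6, -0.4]
grip_width: 0.0003
gripper_force: 0.0
```

Call:
play_rows(targets="1 0.005 0 0.008 0; 1 0.0145 0 0.015 0; 1 0.0257 0 0.0263 0; 1 0.0334 0 0.0362 0; 1 0.037 0 0.0433 0; 1 0.039 0 0.047 0; 1 0.039 0 0.047 0")

```text
clock: 34.33
tcp_pos: [0.5147, 0.0242, 0.1057]
orientation: [0.229, 3.133, -0.002]
contact_force: [-12.0, -1.3, 31.6]
grip_width: -0.0001
gripper_force: 15.9
```

Call:
play_rows(targets="1 0 0 -0.04 0; 1 0 0 -0.08 0; 1 -0.04 0 -0.1 0; 1 -0.06 0 -0.1 0; 1 -0.06 0 -0.1 0; 1 -0.06 0 -0.1 0")

```text
clock: 34.83
tcp_pos: [0.575, 0.0151, 0.203]
orientation: [0.23, 3.132, 0.001]
contact_force: [0.2, 0.7, -0.5]
grip_width: -0.0
gripper_force: 0.0
```

```bash
python3 knob.py 4; python3 - <<'E'
from h import *
to([.6105,-.1614,.2],-.147)
i,im=snap('scene','pics/scene6.png');i,im=snap('side','pics/side6.png')
g=cv2.cvtColor(im,cv2.COLOR_RGB2HSV);b=cv2.inRange(g,(10,130,60),(20,255,200))
c=np.array([.6105,-.1614]);ex=np.array([.9893,-.1464]);ey=np.array([.1464,.9893])
M=lambda t,s:b[tuple(px(i,[*(c+s*ex+t*ey),.084]).round().astype(int)[::-1])]>0
for t in(-.13,-.1,-.05,0,.05,.1,.13):
    ss=[s for s in np.arange(-.06,.06,.001) if M(t,s)]; print(t,min(ss),max(ss)) if ss else print(t,'-')
for s in(-.015,0,.012): ts=[t for t in np.arange(-.18,.18,.001) if M(t,s)]; print('along',s,min(ts),max(ts))
E
```

```text
[0.5737 0.0153 0.2022]
[301 140  39  25 452] [319.7 154.3]
[ 260  285  120  115 8993] [319.2 357.8]
-1.15 [318. 142.] -1.05 [318. 148.] -0.95 [318. 155.] -0.85 [318. 164.] -0.75 [318. 174.] -0.65 [318. 185.] -0.55 [318. 197.] -0.45 [318. 210.] -0.35 [318. 223.] -0.25 [318. 236.] -0.15 [318. 249.] -0.05 [318. 262.] 0.05 [318. 274.] 0.15 [318. 285.] 0.25 [318. 295.] 0.35 [318. 304.] 0.45 [318. 312.] 0.55 [318. 319.] shift [-0.0622 -0.1695  0.0022] yaw now 1.425 spin -1.57
-0.13 -0.02999999999999997 0.023000000000000076
-0.1 -0.030999999999999972 0.021000000000000074
-0.05 -0.033999999999999975 0.020000000000000073
0 -0.035999999999999976 0.01700000000000007
0.05 -0.03899999999999998 0.014000000000000068
0.1 -0.043999999999999984 0.009000000000000064
0.13 -0.0009999999999999454 -0.0009999999999999454
along -0.015 -0.15399999999999997 0.12800000000000028
along 0 -0.15299999999999997 0.12700000000000028
along 0.012 -0.179 0.09300000000000025
```

Call:
play_rows(targets="-0.5 -0.01 -0.03 0 0.12; -0.5 -0.02 -0.06 0 0.24; -0.5 -0.03 -0.09 0 0.36; -0.5 -0.04 -0.12 0 0.48; -0.5 -0.05 -0.15 0 0.6; -0.5 -0.062 -0.17 0 0.72; -0.5 -0.062 -0.17 0 0.84; -0.5 -0.062 -0.17 0 0.96")

```text
clock: 35.65
tcp_pos: [0.6097, -0.1639, 0.2017]
orientation: [-1.661, -2.665, 0.002]
contact_force: [0.1, 0.5, 0.3]
grip_width: 0.0639
gripper_force: 0.0
```

Call:
play_rows(targets="-0.65 0 0 -0.02 0.12; -0.65 0 0 -0.02 0.24; -0.65 0 0 -0.02 0.36; -0.65 0 0 -0.02 0.48; -0.65 0 0 -0.02 0.6; -0.65 0 0 -0.02 0.61; -0.65 0 0 -0.02 0.61; -0.65 0 0 -0.02 0.61")

```text
clock: 36.32
tcp_pos: [0.6103, -0.1616, 0.2222]
orientation: [-2.372, -2.059, 0.001]
contact_force: [0.1, 0.1, -0.7]
grip_width: 0.0704
gripper_force: 0.0
```

```bash
cat > strip.py <<'E'
from h import *
import sys
c=np.array([.6105,-.1614]);ex=np.array([.9893,-.1464]);ey=np.array([.1464,.9893])
def meas(i,im,n):
    b=cv2.inRange(cv2.cvtColor(im,cv2.COLOR_RGB2HSV),(9,125,30),(20,255,220)); H,W=b.shape
    def M(t,s):
        u,v=px(i,[*(c+s*ex+t*ey),.084]).round().astype(int); return 0<=u<W and 0<=v<H and b[v,u]>0
    for t in(-.1,-.05,0,.05,.1):
        ss=[s for s in np.arange(-.05,.05,.001) if M(t,s)]
        if ss: print(n,t,round(min(ss),3),round(max(ss),3))
    for s in(-.015,0,.012):
        ts=[t for t in np.arange(-.18,.18,.001) if M(t,s)]
        if ts: print(n,'along',s,round(min(ts),3),round(max(ts),3))
if __name__=='__main__':
    i,im=snap('wrist','pics/s%s.png'%sys.argv[1]); meas(i,im,'wrist'); to([*c,.076],-.147)
E
python3 strip.py 1; python3 - <<'E'
from strip import *
meas(load('pics/side4.png'),cv2.imread('pics/side4.png')[:,:,::-1].copy(),'side4')
E
```

```text
wrist -0.1 -0.03 0.023
wrist -0.05 -0.033 0.02
wrist 0 -0.036 0.017
wrist 0.05 -0.041 0.015
wrist 0.1 -0.043 0.012
wrist along -0.015 -0.146 0.131
wrist along 0 -0.163 0.132
wrist along 0.012 -0.157 0.109
shift [3.000e-04 1.000e-04 1.462e-01] yaw now -0.142 spin 0.005
side4 -0.1 -0.027 0.025
side4 -0.05 -0.028 0.024
side4 0 -0.026 0.023
side4 0.05 -0.027 0.023
side4 0.1 -0.026 0.025
side4 along -0.015 -0.146 0.134
side4 along 0 -0.172 0.136
side4 along 0.012 -0.179 0.137
```

Call:
play_rows(targets="-0.65 -0.0075 -0.0095 0.03 -0.055; -0.65 -0.0075 -0.0095 0.07 -0.055; -0.65 -0.0075 -0.0095 0.11 -0.055; -0.65 -0.0075 -0.0095 0.13 -0.055; -0.65 -0.0075 -0.0095 0.14 -0.055; -0.65 -0.0075 -0.0095 0.144 -0.055; -0.65 -0.0075 -0.0095 0.144 -0.055; -0.65 -0.0075 -0.0095 0.144 -0.055")

```text
clock: 37.03
tcp_pos: [0.6015, -0.1684, 0.0799]
orientation: [2.317, 2.118, 0.002]
contact_force: [-0.3, 0.2, 0.4]
grip_width: 0.0709
gripper_force: 0.0
```

Call:
play_rows(targets="0.2 0 0 0 0; 0.2 0 0 0 0; 0.2 0 0 0 0; 0.2 0 0 0 0; 0.2 0 0 -0.004 0; 0.2 0 0 -0.008 0; 0.2 0 0 -0.008 0; 0.2 0 0 -0.008 0", squeeze=60)

```text
clock: 37.7
tcp_pos: [0.6007, -0.1681, 0.087]
orientation: [2.318, 2.119, 0.001]
contact_force: [-1.4, -0.2, 0.0]
grip_width: 0.034
gripper_force: 0.0
```

```bash
python3 - <<'E'
from strip import *
print(r.get_obs()['tcp_pos'],r.get_obs()['grip_width']); to([*c,.076],-.147)
E
```

```text
[ 0.60065283 -0.16809438  0.08698912] 0.033952410165242156
shift [0.0076 0.0092 0.011 ] yaw now -0.09 spin 0.057
```

Call:
play_rows(targets="-0.65 0 0 -0.015 0; -0.65 0 0 -0.015 0; -0.65 0 0 -0.015 0; -0.65 0 0 -0.015 0; -0.65 0 0 0 0; -0.65 0 0 0.008 0; -0.65 0 0 0.0135 0; -0.65 0 0 0.0135 0")

```text
clock: 38.37
tcp_pos: [0.5989, -0.1677, 0.0709]
orientation: [-2.317, -2.118, 0.003]
contact_force: [-0.4, -0.3, 0.8]
grip_width: 0.0704
gripper_force: 0.0
```

Call:
play_rows(targets="0.2 0 0 0 0; 0.2 0 0 0 0; 0.2 0 0 0 0; 0.2 0 0 0 0; 0.2 0 0 0 0", squeeze=60)

```text
clock: 38.78
tcp_pos: [0.6005, -0.1681, 0.0733]
orientation: [2.319, 2.119, 0.001]
contact_force: [0.5, -0.4, -0.6]
grip_width: 0.0539
gripper_force: 63.5
```

Call:
play_rows(targets="0.2 0 0 -0.005 0; 0.2 0 0 -0.01 0; 0.2 0.004 0.005 -0.01 0.03; 0.2 0.0076 0.0092 -0.01 0.057; 0.2 0.0076 0.0092 -0.01 0.057; 0.2 0.0076 0.0092 -0.01 0.057; 0.2 0.0076 0.0092 -0.01 0.057")

```text
clock: 39.37
tcp_pos: [0.6097, -0.1616, 0.083]
orientation: [-2.378, -2.053, 0.001]
contact_force: [0.3, 0.4, -2.7]
grip_width: 0.054
gripper_force: 63.5
```

```bash
python3 - <<'E'
from strip import *
print(r.get_obs()['grip_width'],r.get_obs()['contact_force']); to([*c,.0735],-.147)
E
```

```text
0.05400026453808941 [ 0.34072208  0.39132045 -2.68755089]
shift [0.0003 0.0008 0.0095] yaw now -0.146 spin 0.001
```

Call:
play_rows(targets="0.2 0 0.0005 0.004 0; 0.2 0 0.0005 0.008 0; 0.2 0 0.0005 0.01 0; 0.2 0 0.0005 0.0105 0; 0.2 0 0.0005 0.0105 0; 0 0 0.0005 0.0105 0; -0.4 0 0.0005 0.0105 0; -0.55 0 0.0005 0.0105 0")

```text
clock: 40.03
tcp_pos: [0.6107, -0.1615, 0.0724]
orientation: [2.378, 2.052, 0.0]
contact_force: [0.2, 0.8, 0.9]
grip_width: 0.066
gripper_force: 0.0
```

Call:
play_rows(targets="-0.55 0 0 0 0; -0.55 0 0 -0.02 0; -0.55 0 0 -0.05 0; -0.55 0 0 -0.09 0; -0.55 0 0 -0.13 0; -0.55 0 0 -0.15 0; -0.55 0 0 -0.15 0; -0.55 0 0 -0.15 0")

```text
clock: 40.7
tcp_pos: [0.6114, -0.1616, 0.2238]
orientation: [2.377, 2.051, 0.003]
contact_force: [-0.3, 0.2, -1.0]
grip_width: 0.0662
gripper_force: 0.0
```

```bash
python3 strip.py 2; python3 - <<'E'
from strip import *
i,im=snap('side','pics/side7.png'); meas(i,im,'side')
E
```

```text
wrist -0.1 -0.026 0.027
wrist -0.05 -0.026 0.026
wrist 0 -0.026 0.027
wrist 0.05 -0.027 0.026
wrist 0.1 -0.026 0.027
wrist along -0.015 -0.137 0.139
wrist along 0 -0.163 0.139
wrist along 0.012 -0.158 0.139
shift [-1.00e-04  2.00e-04  1.46e-01] yaw now -0.147 spin 0.0
side -0.1 -0.027 0.025
side -0.05 -0.028 0.024
side 0 -0.026 0.023
side 0.05 -0.027 0.023
side 0.1 -0.029 0.025
side along -0.015 -0.146 0.137
side along 0 -0.146 0.136
side along 0.012 -0.145 0.137
```

The strip is square and centred to about 1 mm. Now I'll shut the clamp: pinch for the first part, then push.

Call:
play_rows(targets="-0.2 0.03 -0.02 0 -0.12; -0.2 0.06 -0.04 0 -0.24; -0.2 0.09 -0.06 0 -0.36; -0.2 0.12 -0.085 0 -0.48; -0.2 0.15 -0.11 0 -0.6; -0.2 0.169 -0.125 0 -0.72; -0.2 0.169 -0.125 0 -0.84; -0.2 0.169 -0.125 0 -0.96")

```text
clock: 41.47
tcp_pos: [0.5098, 0.0261, 0.2208]
orientation: [-1.146, -2.922, 0.002]
contact_force: [0.3, -0.0, 1.1]
grip_width: 0.0512
gripper_force: 0.0
```

Call:
play_rows(targets="-0.2 0 0 0 -0.12; -0.2 0 0 0 -0.24; -0.2 0 0 0 -0.36; -0.2 0 0 0 -0.48; -0.2 0 0 0.03 -0.6; -0.2 0 0 0.06 -0.613; -0.2 0 0 0.09 -0.613; -0.2 0 0 0.09 -0.613")

```text
clock: 42.13
tcp_pos: [0.5065, 0.0233, 0.1261]
orientation: [-0.226, -3.121, 0.003]
contact_force: [-1.0, -0.3, -0.8]
grip_width: 0.0512
gripper_force: 0.0
```

```bash
python3 knob.py 5; python3 - <<'E'
from h import *
to([.5115,.0242,.066],1.426)
E
```

```text
[0.5083 0.0237 0.1288]
[ 299  260   51   52 1919] [322.9 285.2]
-1.15 [321. 282.] -1.05 [321. 295.] -0.95 [321. 308.] -0.85 [321. 324.] -0.75 [321. 340.] -0.65 [321. 358.] -0.55 [321. 376.] -0.45 [321. 395.] -0.35 [321. 413.] -0.25 [321. 431.] -0.15 [321. 448.] -0.05 [321. 463.] 0.05 [321. 476.] 0.15 [321. 488.] 0.25 [321. 497.] 0.35 [321. 504.] 0.45 [321. 508.] 0.55 [321. 511.] shift [-0.0037  0.0011  0.0628] yaw now 1.426 spin 0.0
```

Call:
play_rows(targets="-0.2 -0.005 0.001 0.03 0; -0.2 -0.005 0.001 0.055 0; -0.2 -0.005 0.001 0.064 0; -0.2 -0.005 0.001 0.064 0; 0.2 -0.005 0.001 0.064 0; 0.6 -0.005 0.001 0.064 0; 0.6 -0.005 0.001 0.064 0; 0.6 -0.005 0.001 0.064 0", squeeze=40)

```text
clock: 42.85
tcp_pos: [0.5179, 0.0243, 0.0702]
orientation: [0.227, 3.131, 0.0]
contact_force: [-1.5, -0.8, 7.0]
grip_width: 0.0257
gripper_force: 39.1
```

Call:
play_rows(targets="0.6 -0.002 0 -0.004 0; 0.6 -0.004 0 -0.008 0; 0.6 -0.0057 0 -0.0105 0; 0.6 -0.009 0 -0.0153 0; 0.6 -0.0129 0 -0.0201 0; 0.6 -0.017 0 -0.0244 0; 0.6 -0.0215 0 -0.0285 0; 0.6 -0.0265 0 -0.0322 0")

```text
clock: 43.52
tcp_pos: [0.5427, 0.0206, 0.1009]
orientation: [-0.227, -3.132, 0.0]
contact_force: [-1.9, 1.0, -4.9]
grip_width: 0.0256
gripper_force: 39.6
```

Call:
play_rows(targets="0.6 -0.005 0 -0.0033 0; 0.6 -0.0104 0 -0.0062 0; 0.6 -0.0154 0 -0.0088 0; 0.6 -0.021 0 -0.011 0; 0.6 -0.0267 0 -0.0126 0")

```text
clock: 43.93
tcp_pos: [0.5716, 0.0163, 0.1147]
orientation: [0.228, 3.13, 0.0]
contact_force: [-0.0, 0.2, -0.0]
grip_width: 0.0172
gripper_force: 0.0
```

Call:
play_rows(targets="0.6 0 0 -0.04 0; 0.6 0 0 -0.09 0; 1 0.03 0 -0.09 0; 1 0.05 0 -0.09 0; 1 0.05 0 -0.09 0; 1 0.05 0 -0.09 0")

```text
clock: 44.43
tcp_pos: [0.5203, 0.0238, 0.2045]
orientation: [0.227, 3.131, -0.0]
contact_force: [0.1, -0.3, -0.9]
grip_width: 0.0
gripper_force: 0.0
```

```bash
python3 knob.py 6; python3 - <<'E'
from strip import *
i,im=snap('side','pics/side8.png'); meas(i,im,'side')
E
```

```text
[0.5209 0.0237 0.2041]
[ 260  256  120  144 9961] [319.2 349.5]
-1.15 [317. 220.] -1.05 [317. 227.] -0.95 [317. 236.] -0.85 [317. 245.] -0.75 [317. 256.] -0.65 [317. 267.] -0.55 [317. 279.] -0.45 [317. 291.] -0.35 [317. 304.] -0.25 [317. 316.] -0.15 [317. 328.] -0.05 [317. 339.] 0.05 [317. 350.] 0.15 [317. 359.] 0.25 [317. 367.] 0.35 [317. 374.] 0.45 [317. 380.] 0.55 [317. 385.] side -0.1 -0.027 0.025
side -0.05 -0.028 0.024
side 0 -0.026 0.023
side 0.05 -0.027 0.023
side 0.1 -0.029 0.025
side along -0.015 -0.146 0.137
side along 0 -0.146 0.136
side along 0.012 -0.177 0.137
```

Call:
play_rows(targets="1 0.01 0 0.01 0; 1 0.01 0 0.04 0; 1 0.01 0 0.07 0; 1 0.01 0 0.081 0; 1 0.01 0 0.081 0")

```text
clock: 44.95
tcp_pos: [0.5086, 0.0249, 0.1195]
orientation: [-0.227, -3.128, 0.001]
contact_force: [-0.4, -0.7, 0.0]
grip_width: -0.0002
gripper_force: 0.0
```

Call:
play_rows(targets="1 -0.008 0 -0.003 0; 1 -0.0174 0 -0.0067 0; 1 -0.0327 0 -0.0114 0; 1 -0.0486 0 -0.013 0; 1 -0.0606 0 -0.012 0; 1 -0.0722 0 -0.0094 0; 1 -0.0834 0 -0.005 0; 1 -0.0938 0 0.001 0")

```text
clock: 45.62
tcp_pos: [0.6047, 0.0116, 0.1221]
orientation: [0.228, 3.132, 0.0]
contact_force: [-3.8, 0.2, 2.3]
grip_width: -0.0002
gripper_force: 1.6
```

Call:
play_rows(targets="1 -0.004 0 0.002 0; 1 -0.007 0 0.002 0; 1 -0.007 0 0.002 0")

```text
clock: 45.87
tcp_pos: [0.6057, 0.0113, 0.1173]
orientation: [-0.226, -3.123, 0.002]
contact_force: [-13.1, 1.6, 6.8]
grip_width: 0.0001
gripper_force: 6.9
```

Same stop position and force as before. I'll push a little firmer, back off and check.

Call:
play_rows(targets="1 -0.003 0 0.001 0; 1 -0.003 0 0.001 0; 1 0.008 0 0 0; 1 0.02 0 -0.02 0; 1 0.02 0 -0.06 0; 1 -0.01 0 -0.11 0; 1 -0.01 0 -0.13 0; 1 -0.01 0 -0.13 0")

```text
clock: 46.53
tcp_pos: [0.6262, 0.0092, 0.257]
orientation: [0.228, 3.119, 0.003]
contact_force: [1.0, 1.5, 0.6]
grip_width: 0.0001
gripper_force: 0.0
```

Call:
play_rows(targets="1 0 0 0 0; 1 0 0 0 0; 1 0 0 0 0")

```text
clock: 46.78
tcp_pos: [0.619, 0.0092, 0.2475]
orientation: [-0.227, -3.131, 0.001]
contact_force: [0.2, -0.9, -0.5]
grip_width: -0.0003
gripper_force: 0.0
```

```bash
python3 knob.py 7; python3 - <<'E'
from strip import *
S,im=snap('side','pics/side9.png'); meas(S,im,'side'); C,_=snap('scene','pics/scene9.png')
# unwanted changes vs the start: table objects & tubes in tray
a=cv2.imread('pics/scene0.png');b=cv2.imread('pics/scene9.png')
d=(cv2.absdiff(a,b).max(2)>45).astype(np.uint8); d=cv2.morphologyEx(d,cv2.MORPH_OPEN,np.ones((3,3)))
n,l,s,c_=cv2.connectedComponentsWithStats(d); print([x.tolist() for x in s[1:] if x[4]>60])
a=cv2.imread('pics/scene3.png'); d=(cv2.absdiff(a,b).max(2)>45)[240:335,350:460].sum(); print('tray diff',d)
E
```

```text
[0.6188 0.0092 0.2474]
[302 225  35  36 912] [319.1 242.6]
[ 260  285  120  115 9013] [319.3 357.6]
-1.15 [317.  80.] -1.05 [317.  84.] -0.95 [317.  89.] -0.85 [317.  96.] -0.75 [317. 104.] -0.65 [317. 112.] -0.55 [317. 122.] -0.45 [317. 133.] -0.35 [317. 144.] -0.25 [317. 156.] -0.15 [317. 167.] -0.05 [317. 179.] 0.05 [317. 191.] 0.15 [317. 202.] 0.25 [317. 212.] 0.35 [317. 221.] 0.45 [317. 230.] 0.55 [317. 237.] side -0.1 -0.019 0.025
side -0.05 -0.018 0.024
side 0 -0.018 0.023
side 0.05 -0.018 0.023
side 0.1 -0.018 0.025
side along -0.015 -0.146 0.134
side along 0 -0.146 0.136
side along 0.012 -0.179 0.137
[[441, 35, 23, 15, 118], [442, 42, 25, 19, 157], [317, 53, 20, 9, 131], [273, 57, 36, 62, 726], [298, 68, 15, 8, 75], [335, 69, 24, 28, 370], [310, 102, 17, 10, 113], [472, 110, 9, 25, 106], [337, 114, 19, 10, 74], [287, 117, 14, 8, 73], [323, 121, 12, 14, 106], [280, 126, 66, 102, 3086], [245, 134, 13, 9, 90], [251, 157, 22, 46, 408], [214, 161, 45, 49, 718], [256, 213, 65, 52, 987], [401, 262, 16, 23, 187], [373, 276, 15, 29, 235], [429, 298, 84, 72, 2330]]
tray diff 142
```

```bash
python3 - <<'E'
import cv2,numpy as np
for f in('scene0','scene3','scene9','side0','side3','side9'):
    g=cv2.cvtColor(cv2.imread(f'pics/{f}.png'),cv2.COLOR_BGR2HSV); o=[f]
    for lo,hi in(((50,120,40),(80,255,255)),((5,220,120),(12,255,255)),((100,140,40),(125,255,255)),((20,120,60),(28,255,255))):
        m=cv2.inRange(g,lo,hi)
        if f[:2]=='sc': m[:160]=0
        p=np.argwhere(m); o.append((len(p),p.mean(0).round(0).tolist() if len(p) else None))
    print(o)
a,b=[cv2.imread(f'pics/{f}.png') for f in('scene3','scene9')]
d=(cv2.absdiff(a,b).max(2)>45)[240:335,350:460]; p=np.argwhere(d)+[240,350]; print(p.min(0),p.max(0),p.mean(0))
E
```

```text
['scene0', (136, [193.0, 222.0]), (0, None), (0, None), (74, [184.0, 136.0])]
['scene3', (132, [193.0, 222.0]), (0, None), (0, None), (105, [219.0, 221.0])]
['scene9', (133, [194.0, 222.0]), (0, None), (0, None), (109, [219.0, 222.0])]
['side0', (372, [469.0, 325.0]), (0, None), (389, [413.0, 227.0]), (440, [374.0, 327.0])]
['side3', (372, [469.0, 325.0]), (0, None), (293, [416.0, 228.0]), (571, [340.0, 326.0])]
['side9', (373, [469.0, 325.0]), (0, None), (495, [413.0, 227.0]), (560, [333.0, 311.0])]
[240 350] [334 459] [270.83802817 387.51408451]
```

Green look-alike and mug haven't moved, and the remaining differences match shadows. The clamp is shut over the squared strip, so I'll hand in.

```bash
python3 -c "
from bench import r
print(r.hand_in())"
```

```text
the job is handed in; nothing more can be done
None
```

I handed the job in: both tubes (1 and 3) are in the tray, the strip lies square and centred over all four collars, and the clamp is shut; mid-run I reopened the clamp to re-lay the strip after it shifted out of line.

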